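Clamp the bottom tote with the ratchet wrench and build the tote stack on it

ROBOT

A 7-joint arm with a two-finger parallel gripper is mounted at the origin on the work surface. World frame = base frame: x ahead of the robot, y to its left, z up, the work surface at z = 0. Lengths are in m, angles in rad, forces in N, time in s.
With the tool pointing down it reaches from about 0.4 to 0.875 m from the base axis. Payload 19.3 kg.
Tool frame: the origin (TCP) lies where the fingers leave the gripper's body, on its centre line; the fingertips stand bot.tip_reach ahead of it and the grasp point (between the pads) lies 54 mm ahead of it (bot.tip_reach is the distance from the TCP to the fingertips, in m); z points along the fingers, y is the line along which they close (so a half turn about z gives the same grasp; the last joint's range is limited). The gripper opens to 85 mm and grips with 20 to 120 N. Pads are 22 mm wide; open, the fingers measure 114 mm over their backs; the gripper's body (76 mm by 85 mm) begins 54 mm behind the grasp point. The pads swing forward as they close: fully open they stand 13 mm farther back than shut.
Start: joints at [1.063, 0.521, -0.036, 1.599, 0.021, 1.021, -0.113], TCP at [0.265, -0.566, 0.304] pointing down, gripper open.
Joint ranges: [-2.91, 2.91], [-0.3, 2.13], [-1.5, 1.42], [0.17, 2.43], [-1.26, 4.41], [0.16, 1.93], [-2.52, 2.52]. Speed limits (rad/s): [1.89, 1.89, 2.39, 2.39, 3.01, 3.01, 3.01].

INTERFACE

Orientations are given as [roll, pitch, yaw] about the fixed x, y, z axes, in that order (R = Rz(yaw) Ry(pitch) Rx(roll)).
In Python, from workcell import bot gives the robot as it stands. The module is installed in compiled form; this text tells all that it offers.
- The arm moves only by the shell command python3 -m jog 'ROWS' [FORCE]. ROWS is JSON, a list that holds one entry, the list of rows, each a list of 7 numbers: the shift along the tool's x, y, z in mm, then the turn, a rotation vector about the tool's x, y, z in rad, then the opening, from 0 (shut) to 1 (fully open). In form: [[[tx, ty, tz, wx, wy, wz, fingers], ...]]. A call has 1 to 5 rows; each row shifts and turns the commanded pose from where the row before left it, along the tool's axes as they then stand; what a row does not reach is not made up. A row lasts 1/10 s, in which the tool goes at most 50 mm and 8.59 degrees, less where a joint would pass 70% of its speed; a pose out of reach is approached as far as the arm can. A call is refused whole if a number of a shift passes 50 or a number of a turn 0.15, either way. A call with a gripper value outside its range is refused whole. The fingers move at their own pace and stop on an object; FORCE is the grip in N (left out, the last holds). Time passes only in rows, so rows that do not move let the fingers close. It gives the time, the measured TCP pose, the force, the opening and the grip force at its end, in the units of the state.
- bot.observe(): the state, without advancing time (a new reading comes with each control period).
- bot.grab_frame(name): name is "scene" or "top"; returns a dict with "img" (420x560x3 uint8, red, green, blue), "intrinsics" (3x3 intrinsics, pixels), "k1" (the pictures are not rectified: a ray, as slopes to the right and down, at radius r is drawn at 1 + k1 r^2 times it, then the intrinsics apply), "R" (3x3) and "t" (3): a world point X has camera coordinates R X + t. Camera axes: x right, y down, z forward; pixel columns grow to the right and rows downward; lengths in m; the calibration is good to about 2 mm. A picture is of the moment at which its call begins. There is no depth.
- bot.job_done(): hands the job in; it is judged then, once.
Trained networks look in a picture, given as the dict that the camera call returned (one of the last four; its "shot" number tells which), for a name from the list of things; names that differ only in an ending like _2 or _b are one class to them, and where a whole thing is asked for, a point or a joint stands for the part that bears it (a point fixed in the world has none). Each returns a list of dicts, best first, with "conf" (0 to 1); they miss things now and then, are a little off and sometimes report something else, mostly with a low value. They report only what shows in the picture. A call takes as long as a camera call.
- bot.trace(query, picture): "region" (420x560 bool, what is visible of it).
- bot.spot_point(query, picture): "xyz" ([x, y, z] in m, in world coordinates, good to about 4 mm: a listed point, or the origin of a listed thing).
The state is a dict: "clock": time; "qpos": joint angles; "qd": joint speeds; "joint_efforts": joint torques, N m; "position": TCP position; "tool_rot": TCP orientation; "force": force on the tool from outside, world axes, zero at the start; "moment": the same for the moment, N m; "grip_width": finger opening in m; "finger_force": force on a finger pad.
Only numpy, scipy, OpenCV 4.12 (cv2) and the standard library are available. Lean on these libraries where they do the work, as an engineer would, in place of code of your own. Each camera call takes 0.05 s, during which the arm holds its last target. There are 200 camera calls.

TASK

With the ratchet wrench, and never with the fingers, tighten the nut of the clamp cradle clockwise until the sprung pad holds the bottom tote firmly and the nut is at or nearly at its stop, then lay the wrench back flat in its tray. After that put every loose tote onto the bottom one in a single straight stack, each turned end for end from the one below so that it stacks on the rim and does not nest. Leave the tape roll, bottle and carton alone.

Things in the scene. Friction and masses are not known exactly. Their poses are not given: they have to be found in the camera images.
- cradle: fixed clamp cradle for a tote: dark base plate 310 x 58 mm, its top 10 mm above the table. Origin on the table under the middle of the tote bay; x runs along the bay from the end fence (face at -62 mm, 54 mm high) past the sprung pad to the grey nut housing (84 x 84 mm, 40 mm high, centre at +175 mm); z up
- nut_axis (a point): point on the nut's vertical turning axis, on top of the grey housing (40 mm above the table)
- spline_nut: steel nut with 12 radial ribs, 30 degrees apart, one along its own x axis; ribs 3 mm thick, reaching 21 mm from the axis, 16 mm high with ridged tops; in its middle a smooth stub of 9 mm radius ending in a cone 34 mm above the housing. Origin on the axis at the housing's top. To be turned only with the wrench
- nut_turn (a joint): turn of the nut in rad, growing clockwise seen from above (tightening); stop at 8.2. It starts between 0.6 and 2.4, stays where it is left (about 0.1 N m of friction), and each rad moves the pad 2 mm towards the tote; the pad meets the tote at about 6.5
- pad (a joint): how far the sprung rubber pad is pushed back into its carriage, m, 0 when it touches nothing; 4 N per mm, up to about 3.5 mm when the nut is at its stop
- pad_face (a point): middle of the clamping face of the pad, 50 mm above the table
- wrench: ratchet wrench, steel head, black handle, 0.24 kg, 226 mm long. Origin on the axis of the round head (70 mm across) at its underside; x points from handle to head, z up. The head's through bore (12 mm radius, 18 to 27 mm up) goes over the nut's stub with 3 mm play, its underside then rests on the housing. Handle 16 wide, 18 high (6 to 24 mm up), 32 to 186 mm behind the axis
- pawl_tip (a point): tip of the sprung pawl under the head, on its far side (+x), pointing at the bore's axis, 15 mm from it; 3 mm thick, 1 to 13 mm up. It should come down between two ribs. Swung clockwise (from above) it drives the nut; swung anticlockwise it folds and slips over the ribs freely, a click every 30 degrees
- wrench_grip (a point): middle of the handle, 105 mm behind the head's axis and 15 mm above the wrench's underside; a good place to grip from above, fingers on either side of the handle
- wrench_mid (a point): middle of the wrench's length, 74 mm behind the head's axis, 13 mm above the underside
- tray: fixed grey tool tray, 280 (x) x 134 (y) mm outside, walls 13 mm high and 5 mm thick, floor 5 mm above the table; origin under its centre. At the start the wrench lies in it, head to +x
- base_tote: bottom tote, loose in the cradle, axes as the cradle's (+x end to the pad). Blue, open, 122 mm long (x), 62 wide (y) at the rim, 46 high (z), 0.18 kg; origin under its centre; walls lean in to 98 x 47 at the floor. -x end: ONE notch in the middle of the rim, one lug low outside; +x end: TWO notches beside a middle block, two lugs. Grip by the upright rim bands of the long sides, 34 to 46 mm up
- base_rim (a point): centre of the bottom tote's mouth, at rim height. A tote set on another with like ends over like ends drops its lugs into the notches and nests; turned end for end (x axes opposite) its lugs stand on the rim: it stacks, its origin 38 mm above that of the one below, floor 8 mm down inside the rim with play of 4 mm lengthwise, 3 mm sideways on entry, 2 mm once down
- tote1: loose tote (may be absent) standing upright on the table, any way round; same shape, size, notches, lugs and axes as base_tote, 0.13 to 0.25 kg
- tote2: loose tote (may be absent) standing upright on the table, any way round; same shape, size, notches, lugs and axes as base_tote, 0.13 to 0.25 kg
- tote3: loose tote (may be absent) standing upright on the table, any way round; same shape, size, notches, lugs and axes as base_tote, 0.13 to 0.25 kg
- tape_roll: bystander: roll of brown tape 100 mm across, 48 high, lying flat; origin under its centre
- spray_bottle: bystander: white bottle 64 mm across, 170 high; origin under its centre
- carton: bystander: cardboard box 80 x 110 x 50 mm; origin under its centre

How it is judged:
On the way, in this order (a step that is already met when the one before it is completed fails the run):
1. the nut is tightened and the sprung pad holds the bottom tote (value of joint nut_turn above 7.4 rad and value of joint pad above 0.0012 m and z of base_tote in the frame of cradle below 0.016 m and angle between base_tote's own z axis and vertical below 0.08 rad), for 0.2 s.
2. the wrench lies flat in its tray, let go (x of wrench_mid in the frame of tray between -0.05 and 0.05 m and y of wrench_mid in the frame of tray between -0.06 and 0.06 m and z of wrench_mid in the frame of tray below 0.028 m and angle between wrench's own z axis and vertical below 0.15 rad and linear speed of wrench below 0.02 m/s and contact force between the fingers and wrench below 0.1 N), for 0.2 s.
3. all loose totes stand stacked, not nested, on the bottom tote (z of tote1 in the frame of base_tote between 0.034 and 0.125 m and horizontal distance between each of tote1, tote2, tote3 and base_tote below 0.01 m and angle between each of tote1, tote2, tote3's own z axis and vertical below 0.08 rad and angle between the x axis of each of tote1, tote2, tote3 and the x axis of base_tote, either way round below 0.12 rad and linear speed of each of tote1, tote2, tote3 below 0.02 m/s and z of tote2 in the frame of base_tote between 0.034 and 0.125 m and z of tote3 in the frame of base_tote between 0.034 and 0.125 m and (z of tote2 in the frame of tote1 above 0.034 m or z of tote2 in the frame of tote1 below -0.034 m) and (z of tote3 in the frame of tote1 above 0.034 m or z of tote3 in the frame of tote1 below -0.034 m) and (z of tote3 in the frame of tote2 above 0.034 m or z of tote3 in the frame of tote2 below -0.034 m)), for 0.3 s.
At the end, for the whole second after the job is handed in: nut at 7.4 rad or more, pad pushed in over 1.2 mm, bottom tote upright in the cradle; wrench flat in the tray; each loose tote upright (0.08 rad), within 10 mm and 0.12 rad of the bottom tote in plan and over 34 mm above or below every other tote (stacked, not nested); all at rest (all of step 1 and all of step 2 and all of step 3); the robot touches nothing.
It fails at once if the fingers turn the nut (contact force between the fingers and spline_nut above 1 N).
It fails at once if the tape roll is pushed away (distance of tape_roll from where it was at the start of the episode above 0.03 m).
It fails at once if the spray bottle is pushed away (distance of spray_bottle from where it was at the start of the episode above 0.03 m).
It fails at once if the carton is pushed away (distance of carton from where it was at the start of the episode above 0.03 m).
Of tote1, tote2, tote3 only 2 to 3 are there at a start; the rules pass over those that are not, and their reading is None.
At some moment in a run one of tote1, tote2, tote3 may be knocked a few centimetres aside while the robot is not near it.
It also fails if it takes over 208 s, if anything falls off the work surface, if the arm or the gripper's body presses on something with over 40 N, if the wrist force passes 120 N, or if a joint passes its speed limit or range.

## Working session

There is one attempt and no reset: what is moved stays moved. The work goes in short steps, Python scripts to look and compute and a shell command to move; the robot and the scene stay as the last step left them, time stands still between calls to the robot, and variables do not carry over. Pictures are saved under pics/ and viewed, at most 14 in all, crops included, and the job is handed in when it is done.

```bash
mkdir -p pics
cat > h.py <<'E'
import numpy as np, cv2
from workcell import bot
def save(f,n): cv2.imwrite('pics/'+n,f['img'][:,:,::-1])
def names(f,l):
    for n in l:
        try:
            for d in bot.spot_point(n,f)[:4]: print(n,np.round(d['xyz'],4),round(d['conf'],2))
        except Exception as e: print(n,e)
E
python3 - <<'E'
from h import *
o=bot.observe(); print({k:np.round(v,3) for k,v in o.items()}, bot.tip_reach)
for c in ['scene','top']:
    f=bot.grab_frame(c); save(f,c+'0.png'); print(c, np.round(-f['R'].T@f['t'],3))
    names(f,['cradle','nut_axis','pad_face','wrench','pawl_tip','wrench_grip','wrench_mid','tray','base_tote','base_rim','tote1','tape_roll','spray_bottle','carton'])
E
```

```text
{'clock': np.float64(0.0), 'qpos': array([ 1.063,  0.522, -0.036,  1.6  ,  0.021,  1.021, -0.113]), 'qd': array([ 0.001,  0.   , -0.002,  0.001,  0.001, -0.   ,  0.   ]), 'joint_efforts': array([-0.0000e+00, -9.2711e+01,  1.9800e+00, -3.6994e+01,  1.8000e-02,
        8.0000e-03, -0.0000e+00]), 'position': array([ 0.265, -0.566,  0.303]), 'tool_rot': array([-3.14 ,  0.   ,  0.438]), 'force': array([-0.164, -0.051, -1.196]), 'moment': array([0.009, 0.064, 0.045]), 'finger_force': np.float64(0.0), 'grip_width': np.float64(0.085)} 0.0726
scene [0.971 0.52  0.93 ]
cradle [ 0.6152 -0.0176  0.0034] 0.6
cradle [0.6106 0.0556 0.0555] 0.23
nut_axis [0.6097 0.1594 0.0396] 0.76
nut_axis [ 0.6109 -0.0172  0.0582] 0.21
pad_face [0.6109 0.0576 0.0534] 0.52
wrench [0.5089 0.3365 0.0073] 0.63
wrench [0.4098 0.3575 0.02  ] 0.18
pawl_tip [0.612  0.0548 0.053 ] 0.73
pawl_tip [0.4111 0.3602 0.0214] 0.46
pawl_tip [4.452e-01 3.507e-01 4.000e-04] 0.24
wrench_grip [0.4115 0.3581 0.0206] 0.9
wrench_mid [0.4394 0.3522 0.0191] 0.87
tray [0.4462 0.3517 0.0016] 0.8
base_tote [ 0.609  -0.0161  0.0086] 0.71
base_ri
[... 344 characters left out ...]
.6161 0.1555 0.0367] 0.91
pad_face [0.6068 0.0536 0.0516] 0.37
wrench [0.517  0.3351 0.0026] 0.74
wrench_grip [0.411  0.36   0.0242] 0.96
wrench_mid [0.4406 0.3508 0.0178] 0.87
wrench_mid [ 0.758  -0.2106  0.0012] 0.65
wrench_mid [ 0.6042 -0.0172  0.0569] 0.21
tray [ 0.4469  0.351  -0.0036] 0.96
base_tote [ 0.6099 -0.0186  0.0118] 0.72
base_rim [ 0.6077 -0.0151  0.0569] 0.86
base_rim [ 0.6897  0.3192 -0.0021] 0.22
tote1 [ 4.394e-01 -2.496e-01  4.000e-04] 0.86
tote1 [ 0.4513 -0.0646  0.0019] 0.61
tote1 [ 0.6114 -0.0176  0.0102] 0.19
tape_roll [ 0.7423 -0.0034 -0.0052] 0.87
spray_bottle [ 0.6888  0.3173 -0.0029] 0.71
spray_bottle [0.6096 0.0522 0.0517] 0.3
carton [ 0.7597 -0.2091 -0.0024] 0.98
```

View pics/top0.png

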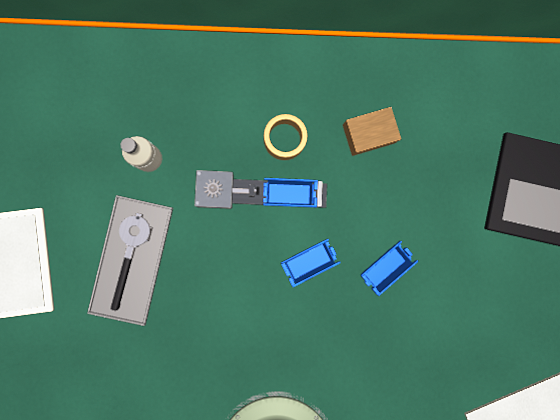

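View pics/scene0.png

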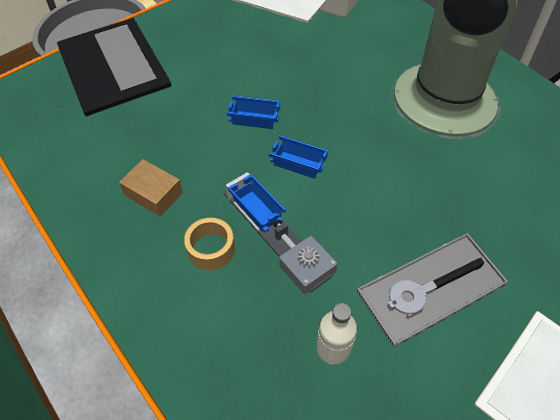

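```bash
cat >> h.py <<'E'
def proj(f,X):
    X=np.asarray(X,float).reshape(-1,3)
    return cv2.projectPoints(X,cv2.Rodrigues(f['R'])[0],np.array(f['t'],float),np.array(f['intrinsics'],float),np.array([f['k1'],0,0,0.]))[0].reshape(-1,2)
def unproj(f,uv,z):
    p=cv2.undistortPoints(np.array(uv,float).reshape(-1,1,2),np.array(f['intrinsics'],float),np.array([f['k1'],0,0,0.])).reshape(-1,2)
    R,t=f['R'],f['t']; c=-R.T@t; d=np.c_[p,np.ones(len(p))]@R
    return c+d*((z-c[2])/d[:,2])[:,None]
def ortho(f,c,z,half,s):  # rows: +x up, cols: +y left ; s = m per pixel
    n=int(2*half/s)+1; a=half-np.arange(n)*s
    Y,X=np.meshgrid(c[1]+a,c[0]+a)
    uv=proj(f,np.c_[X.ravel(),Y.ravel(),np.full(X.size,z)]).astype(np.float32).reshape(n,n,2)
    return cv2.remap(f['img'],uv,None,cv2.INTER_CUBIC)
def cen(f,q,z,i=0):
    r=bot.trace(q,f)[i]['region']; v,u=np.nonzero(r); return unproj(f,[u.mean(),v.mean()],z)[0],r
E
python3 - <<'E'
from h import *
im=[]
for c in ['top','scene']:
    f=bot.grab_frame(c)
    for q,z in [('spline_nut',.05),('wrench',.02)]:
        try:
            p,r=cen(f,q,z); print(c,q,np.round(p,4),r.sum())
        except Exception as e: print(c,q,e)
    if c=='x': pass
    im.append(ortho(f,(.613,.157),.056,.05,.00025))
    im.append(ortho(f,(.613,.157),.040,.05,.00025))
    g=lambda x,y:cv2.cvtColor(ortho(f,(x,y),.056,.021,.0005),cv2.COLOR_RGB2GRAY).astype(float)
    n=85;a=.021-np.arange(n)*.0005;Y,X=np.meshgrid(a,a);R=np.hypot(X,Y);A=np.arctan2(Y,X);m=(R>.013)&(R<.02)
    best=[]
    for dx in np.arange(-.008,.0081,.001):
        for dy in np.arange(-.008,.0081,.001):
            G=g(.613+dx,.157+dy)[m]; h=((G-G.mean())*np.exp(-12j*A[m])).mean(); best.append((abs(h),.613+dx,.157+dy,np.degrees(np.angle(h))/12))
    best.sort(reverse=True); print(np.round(best[:4],3))
v=np.vstack([np.hstack(im[:2]),np.hstack(im[2:])])
cv2.imwrite('pics/nut.png',cv2.resize(v,(600,600))[:,:,::-1])
E
```

```text
top spline_nut [0.6164 0.157  0.05  ] 203
top wrench [0.4687 0.347  0.02  ] 1254
[[12.732  0.614  0.157  5.267]
 [12.211  0.614  0.158  5.206]
 [11.604  0.615  0.157  5.307]
 [10.746  0.615  0.158  5.281]]
scene spline_nut [0.616  0.1575 0.05  ] 307
scene wrench [0.4737 0.3448 0.02  ] 1618
[[15.929  0.614  0.157  4.846]
 [15.741  0.615  0.157  4.609]
 [15.719  0.614  0.158  5.191]
 [15.165  0.615  0.158  4.976]]
```

View pics/nut.png

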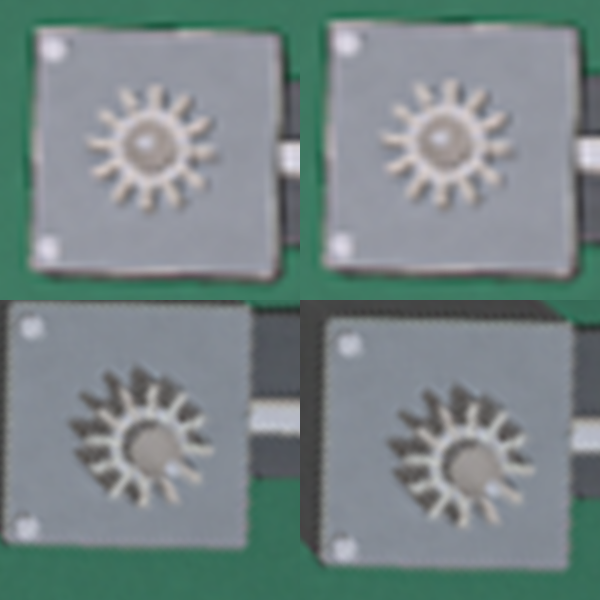

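```bash
cat >> h.py <<'E'
def go(p,yaw_deg):
    o=bot.observe(); P=np.array(o['position']); y=o['tool_rot'][2]
    d=np.array(p)-P; c,s=np.cos(y),np.sin(y)
    t=np.array([c*d[0]+s*d[1], s*d[0]-c*d[1], -d[2]])*1000
    w=-(np.radians(yaw_deg)-y); w=(w+np.pi)%(2*np.pi)-np.pi
    print('pos',np.round(P,4),'rot',np.round(o['tool_rot'],3),'SHIFT mm (tool now)',np.round(t,1),'then WZ',round(w,3),'F',np.round(o['force'],1),'w',round(float(o['grip_width']),4),'t',round(float(o['clock']),1),'q7',round(float(o['qpos'][6]),2))
E
J='python3 -m jog'
$J '[[[49.9,-2,0,0,0,-0.08,0.5],[49.9,-2,0,0,0,-0.08,0.5],[49.9,-2,0,0,0,-0.08,0.5],[49.9,-2,0,0,0,-0.08,0.5],[49.9,-2,0,0,0,-0.08,0.5]]]' 80 >/dev/null
$J '[[[49.9,-2,0,0,0,-0.08,0.5],[49.9,-2,0,0,0,-0.08,0.5],[49.9,-2,0,0,0,-0.08,0.5],[49.9,-2,0,0,0,-0.08,0.5],[49.9,-2,0,0,0,-0.08,0.5]]]' >/dev/null
$J '[[[49.9,-2,0,0,0,-0.08,0.5],[49.9,-2,0,0,0,-0.08,0.5],[49.9,-2,0,0,0,-0.08,0.5],[49.9,-2,0,0,0,-0.08,0.5],[49.9,-2,0,0,0,-0.08,0.5]]]' >/dev/null
$J '[[[49.9,-2,0,0,0,-0.08,0.5],[49.9,-2,0,0,0,-0.08,0.5],[49.9,-2,0,0,0,-0.08,0.5],[49.9,-2,0,0,0,-0.08,0.5],[49.9,-2,0,0,0,-0.08,0.5]]]' >/dev/null
$J '[[[49.9,-2,0,0,0,-0.08,0.5],[49.9,-2,0,0,0,-0.08,0.5],[0,-40,0,0,0,-0.14,0.5],[0,0,0,0,0,-0.14,0.5],[0,0,0,0,0,-0.14,0.5]]]'
python3 - <<'E'
from h import *
for c,z in [('top',.022),('scene',.022)]:
    f=bot.grab_frame(c); p,r=cen(f,'wrench',z)
    v,u=np.nonzero(r); P=unproj(f,np.c_[u,v],z)[:,:2]; m=P.mean(0); w,V=np.linalg.eigh(np.cov((P-m).T)); print(c,m,np.degrees(np.arctan2(V[1,1],V[0,1])),len(P))
go((.411,.359,.18),167.3)
E
```

```text
clock: 4.3
position: [0.4728, 0.3423, 0.3042]
tool_rot: [-3.141, 0.001, 2.625]
force: [1.0, 0.2, 0.7]
grip_width: 0.0426
finger_force: 0.0
top [0.46917916 0.34663899] 167.56086446959972 1323
scene [0.47357735 0.34560259] 167.16117093505213 1717
pos [0.4737 0.3422 0.3038] rot [ 3.142 -0.     2.613] SHIFT mm (tool now) [ 62.6 -17.1 123.8] then WZ -0.307 F [ 0.6 -0.5  0. ] w 0.0423 t 4.5 q7 -0.03
```

```bash
J='python3 -m jog'
$J '[[[31,-8.5,40,0,0,0,0.5],[31.6,-8.6,40,0,0,0,0.5],[0,0,43.8,0,0,-0.14,0.5],[0,0,0,0,0,-0.14,0.5],[0,0,0,0,0,-0.03,0.5]]]'
$J '[[[0,0,40,0,0,0,0.5],[0,0,30,0,0,0,0.5],[0,0,0,0,0,0,0.5]]]'
python3 - <<'E'
from h import *
go((.411,.359,.080),167.4); print(np.round(bot.observe()['qpos'],2))
f=bot.grab_frame('top'); cv2.imwrite('pics/g.png',cv2.resize(f['img'][170:340,60:240],None,fx=3,fy=3)[:,:,::-1])
E
```

```text
clock: 5.0
position: [0.4122, 0.3584, 0.1815]
tool_rot: [-3.14, -0.001, 2.928]
force: [0.3, 0.0, 1.3]
grip_width: 0.0427
finger_force: 0.0
clock: 5.3
position: [0.4121, 0.3575, 0.1104]
tool_rot: [-3.139, -0.002, 2.923]
force: [-0.6, 0.4, 0.1]
grip_width: 0.0428
finger_force: 0.0
pos [0.4121 0.3575 0.1104] rot [-3.139e+00 -2.000e-03  2.923e+00] SHIFT mm (tool now) [ 1.3  1.2 30.4] then WZ 0.001 F [-0.6  0.4  0.1] w 0.0428 t 5.3 q7 -0.07
[-0.37  0.76 -0.63  1.91  0.69  0.7  -0.07]
```

View pics/g.png

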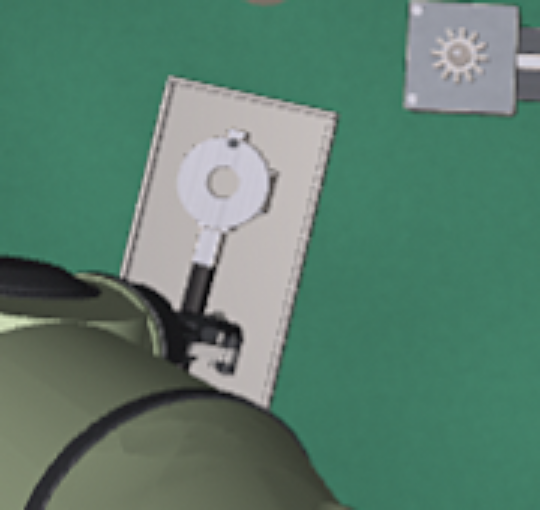

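```bash
J='python3 -m jog'
$J '[[[1.3,1.2,20,0,0,0,0.5],[0,0,10,0,0,0,0.5],[0,0,0,0,0,0,0],[0,0,0,0,0,0,0],[0,0,0,0,0,0,0]]]' 80
$J '[[[0,0,0,0,0,0,0],[0,0,-20,0,0,0,0],[0,0,-40,0,0,0,0],[0,0,-40,0,0,0,0],[0,0,0,0,0,0,0]]]'
python3 - <<'E'
from h import *
th=np.radians(220); go((.614+.105*np.cos(th),.157+.105*np.sin(th),.18),220)
E
```

```text
clock: 5.85
position: [0.4119, 0.3602, 0.0838]
tool_rot: [3.14, 0.001, 2.927]
force: [-2.2, -1.4, 7.9]
grip_width: 0.0139
finger_force: 79.2
clock: 6.35
position: [0.4127, 0.3612, 0.1876]
tool_rot: [3.136, 0.004, 2.927]
force: [0.4, 0.4, -4.2]
grip_width: 0.0145
finger_force: 78.5
pos [0.4127 0.3612 0.1876] rot [3.136 0.004 2.927] SHIFT mm (tool now) [-176.  -239.8    7.6] then WZ -0.913 F [ 0.4  0.4 -4.2] w 0.0145 t 6.3 q7 0.01
```

```bash
J='python3 -m jog'
$J '[[[-25,-34,0,0,0,0,0],[-25,-34,0,0,0,0,0],[-25,-34,0,0,0,0,0],[-25,-34,0,0,0,0,0],[-25,-34,0,0,0,0,0]]]'
$J '[[[-25,-34,0,0,0,0,0],[-26,-36,0,0,0,0,0],[0,0,0,0,0,-0.13,0],[0,0,0,0,0,-0.13,0],[0,0,0,0,0,-0.13,0]]]'
$J '[[[0,0,0,0,0,-0.13,0],[0,0,0,0,0,-0.13,0],[0,0,0,0,0,-0.13,0],[0,0,0,0,0,-0.133,0],[0,0,0,0,0,0,0]]]'
python3 - <<'E'
from h import *
th=np.radians(220); go((.614+.105*np.cos(th),.157+.105*np.sin(th),.18),220); print(np.round(bot.observe()['qpos'],2))
u=bot.observe()['position'][2]-.0788
im=[]
for c in ['top','scene']:
    f=bot.grab_frame(c); names(f,['wrench','wrench_grip'])
    im.append(ortho(f,(.614,.157),u+.027,.09,.0006)); cv2.circle(im[-1],(150,150),20,(255,0,0),1)
print('u',u); cv2.imwrite('pics/over.png',np.hstack(im)[:,:,::-1])
E
```

```text
clock: 6.85
position: [0.498, 0.1653, 0.1825]
tool_rot: [-3.141, 0.0, 2.927]
force: [0.6, 0.2, -2.1]
grip_width: 0.0139
finger_force: 78.6
clock: 7.35
position: [0.5325, 0.0874, 0.1825]
tool_rot: [-3.141, -0.0, -2.961]
force: [-1.3, 0.9, -2.8]
grip_width: 0.014
finger_force: 78.8
clock: 7.85
position: [0.5324, 0.0876, 0.1822]
tool_rot: [3.141, -0.0, -2.441]
force: [-0.6, -0.4, -2.5]
grip_width: 0.0141
finger_force: 78.7
pos [0.5324 0.0876 0.1822] rot [ 3.141 -0.    -2.441] SHIFT mm (tool now) [-2.1  0.7  2.2] then WZ 0.003 F [-0.6 -0.4 -2.5] w 0.0141 t 7.8 q7 1.34
[ 0.38  0.73 -0.93  1.89  0.74  0.91  1.34]
wrench [0.6152 0.1521 0.1014] 0.63
wrench [0.6108 0.1527 0.1059] 0.9
wrench_grip [0.532  0.087  0.1184] 0.58
wrench_grip [ 0.7378 -0.0047 -0.0016] 0.43
u 0.10343350450232934
```

View pics/over.png

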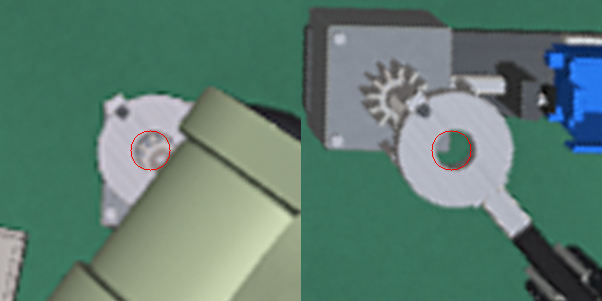

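```bash
J='python3 -m jog'
$J '[[[-2.5,2.1,20,0,0,0,0],[0,0,20,0,0,0,0],[0,0,0,0,0,0,0]]]'
python3 - <<'E'
from h import *
u=bot.observe()['position'][2]-.0788
im=[]
for c in ['top','scene']:
    f=bot.grab_frame(c); names(f,['wrench'])
    im.append(ortho(f,(.614,.157),u+.027,.06,.0003)); cv2.circle(im[-1],(200,200),40,(255,0,0),1); cv2.circle(im[-1],(200,200),117,(255,0,0),1)
print('u',u); cv2.imwrite('pics/over2.png',np.hstack(im)[:,:,::-1])
E
```

```text
clock: 8.45
position: [0.5323, 0.091, 0.1408]
tool_rot: [3.14, -0.003, -2.443]
force: [-0.3, -0.2, -2.7]
grip_width: 0.0141
finger_force: 78.7
wrench [0.6138 0.1568 0.0596] 0.88
wrench [ 0.603  -0.0147  0.0557] 0.44
wrench [0.6136 0.1604 0.0669] 0.97
wrench [0.5541 0.109  0.0771] 0.72
u 0.061964135114903854
```

View pics/over2.png

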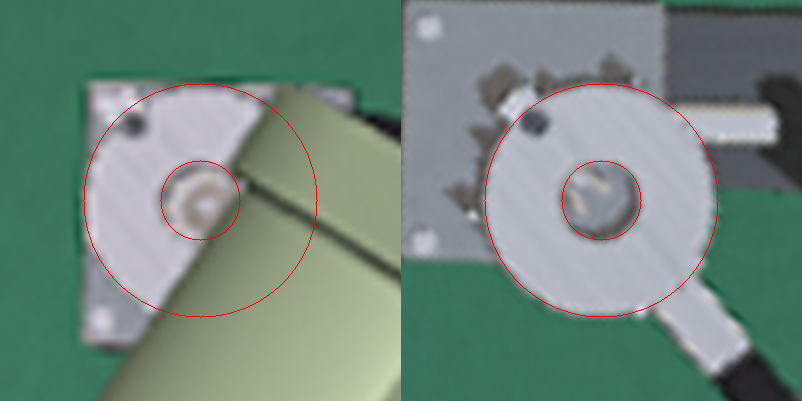

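```bash
J='python3 -m jog'
$J '[[[0,0,8,0,0,0,0],[0,0,5,0,0,0,0],[0,0,0,0,0,0,0]]]'
$J '[[[0,0,4,0,0,0,0],[0,0,3,0,0,0,0],[0,0,0,0,0,0,0]]]'
$J '[[[0,0,2,0,0,0,0],[0,0,0,0,0,0,0]]]'
```

```text
clock: 8.95
position: [0.5329, 0.091, 0.1288]
tool_rot: [3.141, -0.001, -2.443]
force: [-0.6, 0.3, -2.8]
grip_width: 0.0144
finger_force: 78.7
clock: 9.25
position: [0.533, 0.0911, 0.1221]
tool_rot: [3.141, -0.0, -2.442]
force: [-0.1, 0.0, -2.9]
grip_width: 0.0139
finger_force: 78.7
clock: 9.45
position: [0.5331, 0.0912, 0.1203]
tool_rot: [3.142, -0.0, -2.442]
force: [0.6, -0.3, -2.4]
grip_width: 0.0142
finger_force: 78.7
```

```bash
J='python3 -m jog'
$J '[[[-1,14.6,0.8,0,0,0.14,0],[-1,14.6,0,0,0,0.14,0],[-1,14.6,0,0,0,0.14,0],[0,0,0,0,0,0,0]]]'
$J '[[[-1,14.6,0,0,0,0.14,0],[-1,14.6,0,0,0,0.14,0],[-1,14.6,0,0,0,0.14,0],[-1,14.6,0,0,0,0.14,0],[0,0,0,0,0,0,0]]]'
$J '[[[-1,14.6,0,0,0,0.14,0],[-1,14.6,0,0,0,0.14,0],[-1,14.6,0,0,0,0.14,0],[-1,14.6,0,0,0,0.14,0],[0,0,0,0,0,0,0]]]'
python3 - <<'E'
from h import *
print(np.round(bot.observe()['qpos'],2)); th=bot.observe()['tool_rot'][2]; print(bot.observe()['position'][:2]-.1045*np.array([np.cos(th),np.sin(th)]))
E
```

```text
clock: 9.85
position: [0.5118, 0.1321, 0.1201]
tool_rot: [3.14, 0.001, -2.865]
force: [-1.1, 0.2, -3.6]
grip_width: 0.0141
finger_force: 78.7
clock: 10.35
position: [0.5129, 0.1899, 0.1201]
tool_rot: [3.139, 0.001, 2.859]
force: [-0.6, 2.3, -2.8]
grip_width: 0.0141
finger_force: 78.8
clock: 10.85
position: [0.5446, 0.2381, 0.1201]
tool_rot: [3.139, 0.0, 2.299]
force: [1.6, 2.1, -2.2]
grip_width: 0.0142
finger_force: 78.9
[-0.17  0.76 -0.5   1.79  0.53  0.72 -0.23]
[0.61411349 0.1601206 ]
```

```bash
J='python3 -m jog'
$J '[[[-2.5,13.3,0,0,0,0.14,0],[-1,14.6,0,0,0,0.14,0],[-1,14.6,0,0,0,0.14,0],[-1,14.6,0,0,0,0.14,0],[0,0,0,0,0,0,0]]]'
cat >> h.py <<'E'
def ax():
    o=bot.observe(); th=o['tool_rot'][2]; print('axis',np.round(o['position'][:2]-.1045*np.array([np.cos(th),np.sin(th)]),4),'th',round(np.degrees(th),1),'z',round(o['position'][2],4),'q',np.round(o['qpos'],2))
E
python3 - <<'E'
from h import *
ax(); im=[]
for c in ['top','scene']:
    f=bot.grab_frame(c)
    im.append(ortho(f,(.614,.157),.067,.06,.0003)); cv2.circle(im[-1],(200,200),40,(255,0,0),1); cv2.circle(im[-1],(200,200),117,(255,0,0),1)
cv2.imwrite('pics/st1.png',np.hstack(im)[:,:,::-1])
E
```

```text
clock: 11.35
position: [0.5973, 0.2599, 0.1199]
tool_rot: [3.139, -0.001, 1.737]
force: [2.9, 2.7, -3.1]
grip_width: 0.0139
finger_force: 79.0
axis [0.6146 0.1569] th 99.5 z 0.1199 q [-0.26  0.81 -0.37  1.63  0.38  0.77 -0.64]
```

View pics/st1.png

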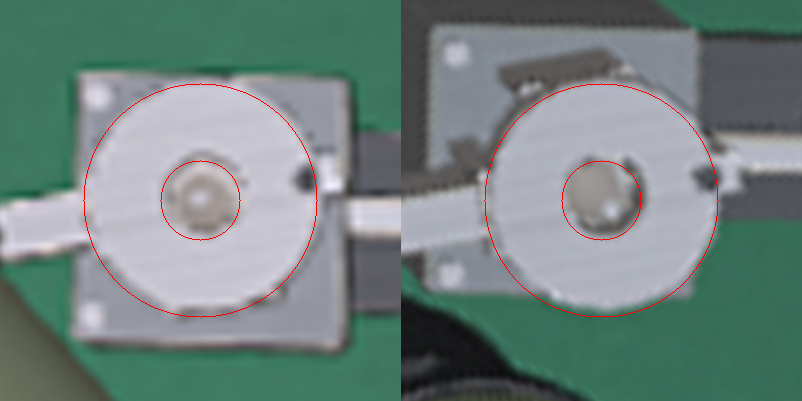

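```bash
J='python3 -m jog'
$J '[[[-1,-14.6,0,0,0,-0.14,0],[-1,-14.6,0,0,0,-0.14,0],[-1,-14.6,0,0,0,-0.14,0],[-1,-14.6,0,0,0,-0.14,0],[-1,-14.6,0,0,0,-0.14,0]]]' |grep -E 'force'
python3 -c "from h import *; ax()"
$J '[[[-1,-14.6,0,0,0,-0.14,0],[-1,-14.6,0,0,0,-0.14,0],[-1,-14.6,0,0,0,-0.14,0],[-1,-14.6,0,0,0,-0.14,0],[-1,-14.6,0,0,0,-0.14,0]]]' |grep -E 'force'
python3 -c "from h import *; ax()"
$J '[[[-1,-14.6,0,0,0,-0.14,0],[-1,-14.6,0,0,0,-0.14,0],[-1,-14.6,0,0,0,-0.14,0],[-1,-14.6,0,0,0,-0.14,0],[-1,-14.6,0,0,0,-0.14,0]]]' |grep -E 'force'
$J '[[[-1,-14.6,0,0,0,-0.14,0],[0,0,0,0,0,0,0]]]' |grep -E 'force'
python3 -c "from h import *; ax()"
```

```text
force: [-0.4, -0.7, -2.9]
finger_force: 78.9
axis [0.6125 0.1565] th 140.3 z 0.1195 q [-0.13  0.75 -0.54  1.83  0.57  0.71 -0.11]
force: [1.1, -0.7, -2.1]
finger_force: 78.9
axis [0.6122 0.1561] th -179.6 z 0.1196 q [ 0.09  0.75 -0.7   1.95  0.73  0.72  0.52]
force: [1.5, -0.6, -2.1]
finger_force: 78.9
force: [0.8, 0.7, -2.3]
finger_force: 79.0
axis [0.6132 0.1547] th -131.7 z 0.1193 q [ 0.36  0.84 -0.89  1.9   0.88  0.85  1.42]
```

```bash
J='python3 -m jog'
$J '[[[-2.5,15.1,0,0,0,0.14,0],[-1,14.6,0,0,0,0.14,0],[-1,14.6,0,0,0,0.14,0],[-1,14.6,0,0,0,0.14,0],[-1,14.6,0,0,0,0.14,0]]]'|grep force
$J '[[[-1,14.6,0,0,0,0.14,0],[-1,14.6,0,0,0,0.14,0],[-1,14.6,0,0,0,0.14,0],[-1,14.6,0,0,0,0.14,0],[-1,14.6,0,0,0,0.14,0]]]'|grep force
python3 -c "from h import *; ax()"
$J '[[[-1,14.6,0,0,0,0.14,0],[-1,14.6,0,0,0,0.14,0],[-1,14.6,0,0,0,0.14,0],[-1,14.6,0,0,0,0.14,0],[-1,14.6,0,0,0,0.14,0]]]'|grep force
$J '[[[-1,14.6,0,0,0,0.14,0],[0,0,0,0,0,0,0]]]'|grep force
python3 -c "from h import *; ax()"
```

```text
force: [2.9, 6.5, -2.8]
finger_force: 79.0
force: [5.0, 3.4, -3.3]
finger_force: 79.0
axis [0.6125 0.1596] th 147.6 z 0.1201 q [-0.09  0.75 -0.58  1.86  0.61  0.71 -0.01]
force: [8.2, 0.6, -3.5]
finger_force: 79.2
force: [4.6, 2.5, -1.7]
finger_force: 79.1
axis [0.6138 0.1594] th 99.4 z 0.1201 q [-0.26  0.81 -0.38  1.63  0.39  0.77 -0.65]
```

```bash
J='python3 -m jog'
$J '[[[-1,-14.6,0,0,0,-0.14,0],[-1,-14.6,0,0,0,-0.14,0],[-1,-14.6,0,0,0,-0.14,0],[-1,-14.6,0,0,0,-0.14,0],[-1,-14.6,0,0,0,-0.14,0]]]' |grep -E 'force'
$J '[[[-1,-14.6,0,0,0,-0.14,0],[-1,-14.6,0,0,0,-0.14,0],[-1,-14.6,0,0,0,-0.14,0],[-1,-14.6,0,0,0,-0.14,0],[-1,-14.6,0,0,0,-0.14,0]]]' |grep -E 'force'
$J '[[[-1,-14.6,0,0,0,-0.14,0],[-1,-14.6,0,0,0,-0.14,0],[-1,-14.6,0,0,0,-0.14,0],[-1,-14.6,0,0,0,-0.14,0],[-1,-14.6,0,0,0,-0.14,0]]]' |grep -E 'force'
$J '[[[-1,-14.6,0,0,0,-0.14,0],[0,0,0,0,0,0,0]]]' |grep -E 'force'
python3 -c "from h import *; ax()"
$J '[[[-1,14.6,0,0,0,0.14,0],[-1,14.6,0,0,0,0.14,0],[-1,14.6,0,0,0,0.14,0],[-1,14.6,0,0,0,0.14,0],[0,0,0,0,0,0,0]]]'|grep -E 'force|rot'
$J '[[[-1,14.6,0,0,0,0.14,0],[-1,14.6,0,0,0,0.14,0],[0,0,0,0,0,0,0]]]'|grep -E 'force|rot'
python3 -c "from h import *; ax()"
```

```text
force: [0.0, -2.3, -2.3]
finger_force: 79.0
force: [-0.1, -1.5, -2.6]
finger_force: 79.1
force: [0.1, 0.3, -1.7]
finger_force: 78.9
force: [0.6, -0.5, -2.2]
finger_force: 79.1
axis [0.6132 0.1564] th -131.9 z 0.1193 q [ 0.36  0.84 -0.89  1.9   0.88  0.85  1.41]
tool_rot: [3.141, 0.0, -2.866]
force: [0.6, -0.3, -2.7]
finger_force: 79.0
tool_rot: [3.14, 0.001, 3.14]
force: [-1.4, 1.0, -2.1]
finger_force: 79.0
axis [0.612  0.1604] th 179.9 z 0.1201 q [ 0.09  0.75 -0.72  1.95  0.74  0.72  0.5 ]
```

```bash
J='python3 -m jog'
$J '[[[-1.5,13.2,0,0,0,0.14,0],[-1,14.6,0,0,0,0.14,0],[0,0,0,0,0,0,0]]]'|grep -E 'force|rot'
$J '[[[-1,14.6,0,0,0,0.14,0],[-1,14.6,0,0,0,0.14,0],[0,0,0,0,0,0,0]]]'|grep -E 'force|rot'
$J '[[[-1,14.6,0,0,0,0.14,0],[-1,14.6,0,0,0,0.14,0],[0,0,0,0,0,0,0]]]'|grep -E 'force|rot'
$J '[[[-1,14.6,0,0,0,0.14,0],[-1,14.6,0,0,0,0.14,0],[0,0,0,0,0,0,0]]]'|grep -E 'force|rot'
$J '[[[-1,14.6,0,0,0,0.14,0],[-1,14.6,0,0,0,0.14,0],[0,0,0,0,0,0,0]]]'|grep -E 'force|rot'
python3 - <<'E'
from h import *
ax(); im=[]
for c in ['top','scene']:
    f=bot.grab_frame(c); names(f,['pad_face','base_tote'])
    im.append(ortho(f,(.612,.07),.056,.06,.0003))
cv2.imwrite('pics/pad1.png',np.hstack(im)[:,:,::-1])
E
```

```text
tool_rot: [3.14, 0.0, 2.86]
force: [0.5, 2.9, -1.6]
finger_force: 79.1
tool_rot: [3.139, 0.0, 2.58]
force: [0.2, 3.8, -2.6]
finger_force: 79.1
tool_rot: [3.139, -0.0, 2.299]
force: [1.7, 3.4, -1.5]
finger_force: 79.1
tool_rot: [3.139, -0.0, 2.018]
force: [3.1, 2.2, -2.7]
finger_force: 79.1
tool_rot: [3.139, -0.0, 1.738]
force: [3.1, 1.9, -3.1]
finger_force: 79.1
axis [0.6144 0.1568] th 99.6 z 0.1198 q [-0.26  0.81 -0.38  1.63  0.4   0.77 -0.65]
pad_face [0.6091 0.0414 0.0506] 0.53
pad_face [0.6104 0.0442 0.0566] 0.41
base_tote [ 0.6071 -0.0194  0.0075] 0.75
```

View pics/pad1.png

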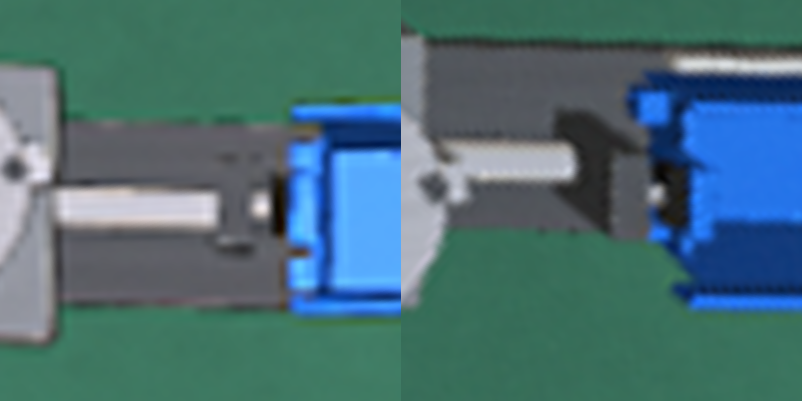

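```bash
J='python3 -m jog'
$J '[[[-1,-14.6,0,0,0,-0.14,0],[-1,-14.6,0,0,0,-0.14,0],[-1,-14.6,0,0,0,-0.14,0],[-1,-14.6,0,0,0,-0.14,0],[-1,-14.6,0,0,0,-0.14,0]]]' |grep -E 'force'
$J '[[[-1,-14.6,0,0,0,-0.14,0],[-1,-14.6,0,0,0,-0.14,0],[-1,-14.6,0,0,0,-0.14,0],[-1,-14.6,0,0,0,-0.14,0],[-1,-14.6,0,0,0,-0.14,0]]]' |grep -E 'force'
python3 -c "from h import *; ax()"
$J '[[[-1,14.6,0,0,0,0.14,0],[-0.5,7.3,0,0,0,0.07,0],[0,0,0,0,0,0,0]]]'|grep -E 'force|rot'
$J '[[[-0.5,7.3,0,0,0,0.07,0],[-0.5,7.3,0,0,0,0.07,0],[0,0,0,0,0,0,0]]]'|grep -E 'force|rot'
$J '[[[-0.5,7.3,0,0,0,0.07,0],[-0.5,7.3,0,0,0,0.07,0],[0,0,0,0,0,0,0]]]'|grep -E 'force|rot'
python3 -c "from h import *; ax()"
```

```text
force: [-0.5, -0.9, -3.0]
finger_force: 79.1
force: [1.2, -1.7, -2.8]
finger_force: 79.1
axis [0.6118 0.1563] th -179.6 z 0.1195 q [ 0.1   0.75 -0.72  1.95  0.75  0.73  0.51]
tool_rot: [-3.141, -0.0, 2.932]
force: [0.5, -1.7, -2.6]
finger_force: 79.0
tool_rot: [-3.141, -0.0, 2.793]
force: [-0.1, -1.0, -2.8]
finger_force: 79.0
tool_rot: [-3.141, -0.0, 2.654]
force: [-0.9, -0.6, -2.6]
finger_force: 79.0
axis [0.6138 0.1569] th 152.1 z 0.1196 q [-0.06  0.75 -0.6   1.88  0.63  0.71  0.05]
```

```bash
J='python3 -m jog'
$J '[[[-0.5,7.3,0,0,0,0.07,0],[0,0,0,0,0,0,0]]]'|grep -E 'force:|rot'
$J '[[[-0.5,7.3,0,0,0,0.07,0],[0,0,0,0,0,0,0]]]'|grep -E 'force:|rot'
$J '[[[-0.5,7.3,0,0,0,0.07,0],[0,0,0,0,0,0,0]]]'|grep -E 'force:|rot'
$J '[[[-0.5,7.3,0,0,0,0.07,0],[0,0,0,0,0,0,0]]]'|grep -E 'force:|rot'
$J '[[[-0.5,7.3,0,0,0,0.07,0],[0,0,0,0,0,0,0]]]'|grep -E 'force:|rot'
python3 -c "from h import *; ax()"
```

```text
tool_rot: [-3.141, 0.0, 2.584]
force: [-0.0, -0.2, -2.6]
finger_force: 79.1
tool_rot: [3.142, 0.0, 2.514]
force: [0.1, 0.7, -1.8]
finger_force: 79.0
tool_rot: [3.141, 0.0, 2.444]
force: [0.1, 0.1, -2.0]
finger_force: 79.0
tool_rot: [3.141, 0.0, 2.374]
force: [-0.9, -0.3, -3.1]
finger_force: 79.0
tool_rot: [3.141, 0.0, 2.304]
force: [1.4, 0.6, -2.6]
finger_force: 79.0
axis [0.6152 0.1564] th 132.0 z 0.1198 q [-0.15  0.77 -0.52  1.79  0.55  0.73 -0.23]
```

```bash
J='python3 -m jog'
$J '[[[-0.5,7.3,0,0,0,0.07,0],[0,0,0,0,0,0,0]]]'|grep -E 'force:|rot'
$J '[[[-0.5,7.3,0,0,0,0.07,0],[0,0,0,0,0,0,0]]]'|grep -E 'force:|rot'
$J '[[[-0.5,7.3,0,0,0,0.07,0],[0,0,0,0,0,0,0]]]'|grep -E 'force:|rot'
python3 - <<'E'
from h import *
ax(); im=[]
for c in ['top','scene']:
    f=bot.grab_frame(c)
    im.append(ortho(f,(.612,.12),.056,.07,.00035))
cv2.imwrite('pics/pad2.png',np.hstack(im)[:,:,::-1])
E
```

```text
tool_rot: [3.14, 0.0, 2.234]
force: [2.3, 1.3, -2.5]
finger_force: 79.0
tool_rot: [3.14, -0.0, 2.164]
force: [2.6, 3.6, -4.0]
finger_force: 79.1
tool_rot: [3.141, -0.0, 2.093]
force: [2.2, 3.6, -3.5]
finger_force: 79.1
axis [0.6156 0.1559] th 119.9 z 0.1198 q [-0.19  0.78 -0.47  1.73  0.49  0.74 -0.39]
```

View pics/pad2.png

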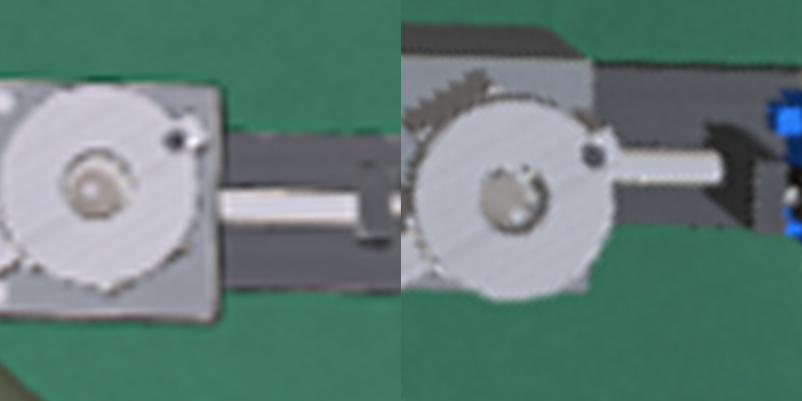

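Run:
```python
from h import *
f=bot.grab_frame('top'); a=ortho(f,(.612,.07),.05,.05,.00025)
g=dict(f); g['img']=cv2.imread('pics/top0.png')[:,:,::-1].copy(); b=ortho(g,(.612,.07),.05,.05,.00025)
cv2.imwrite('pics/cmp.png',np.vstack([b[120:300],a[120:300]])[:,:,::-1])
```

```text
(no output)
```

View pics/cmp.png

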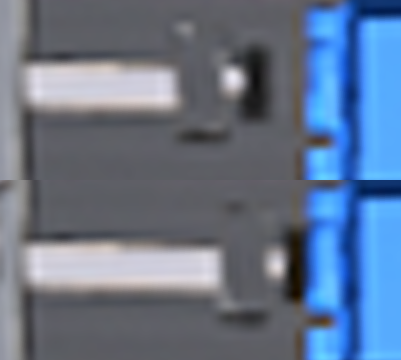

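```bash
J='python3 -m jog'
$J '[[[-0.5,7.3,0,0,0,0.07,0],[-0.5,7.3,0,0,0,0.07,0],[0,0,0,0,0,0,0]]]'|grep -E 'force:|rot'
$J '[[[-0.5,7.3,0,0,0,0.07,0],[-0.5,7.3,0,0,0,0.07,0],[0,0,0,0,0,0,0]]]'|grep -E 'force:|rot'
$J '[[[-0.5,7.3,0,0,0,0.07,0],[0,0,0,0,0,0,0]]]'|grep -E 'force:|rot'
python3 - <<'E'
from h import *
ax()
f=bot.grab_frame('top'); a=ortho(f,(.612,.07),.05,.05,.00025); g=a[205:208,120:330].mean((0,2)); cv2.imwrite('pics/a1.png',a)
print(g[60:115].astype(int))
E
```

```text
tool_rot: [3.141, -0.001, 1.951]
force: [0.6, 4.1, -3.2]
finger_force: 79.1
tool_rot: [3.142, -0.001, 1.811]
force: [0.2, 7.0, -1.0]
finger_force: 79.1
tool_rot: [-3.142, -0.001, 1.741]
force: [-0.3, 7.1, -1.3]
finger_force: 79.1
axis [0.6155 0.1551] th 99.8 z 0.1197 q [-0.25  0.81 -0.39  1.63  0.4   0.78 -0.65]
[211 211 211 211 211 210 210 210 210 210 210 210 211 211 211 211 211 211
 211 212 213 214 215 216 217 218 218 217 216 215 214 213 211 209 206 202
 197 189 180 173 164 156 147 140 131 124 114 108 102  99  96  94  92  91
  90]
```

```bash
J='python3 -m jog'
cat >> h.py <<'E'
def rod(img=None):
    f=bot.grab_frame('top'); f=dict(f)
    if img is not None: f['img']=img
    a=ortho(f,(.612,.07),.05,.05,.00025); g=a[200:212].mean((0,2)); i=np.arange(150,240)
    d=-np.diff(cv2.GaussianBlur(g[None].astype(np.float32),(9,1),0)[0])[i]; d=np.clip(d,0,None); k=d.argmax(); s=slice(max(k-10,0),k+11); return (i[s]*d[s]).sum()/d[s].sum()*.25
E
$J '[[[1.1,-15.2,0,0,0,-0.14,0],[-1,-14.6,0,0,0,-0.14,0],[-1,-14.6,0,0,0,-0.14,0],[-1,-14.6,0,0,0,-0.14,0],[-1,-14.6,0,0,0,-0.14,0]]]' |grep -E 'force:'
$J '[[[-1,-14.6,0,0,0,-0.14,0],[-1,-14.6,0,0,0,-0.14,0],[-1,-14.6,0,0,0,-0.14,0],[-1,-14.6,0,0,0,-0.14,0],[-1,-14.6,0,0,0,-0.14,0]]]' |grep -E 'force:'
$J '[[[-1,-14.6,0,0,0,-0.14,0],[-1,-14.6,0,0,0,-0.14,0],[0,0,0,0,0,0,0]]]' |grep -E 'force:'
python3 - <<'E'
from h import *
ax(); print(rod(), rod(cv2.imread('pics/top0.png')))
E
$J '[[[-1,14.6,0,0,0,0.14,0],[-1,14.6,0,0,0,0.14,0],[0,0,0,0,0,0,0]]]'|grep -E 'force:|rot'
$J '[[[-1,14.6,0,0,0,0.14,0],[-1,14.6,0,0,0,0.14,0],[0,0,0,0,0,0,0]]]'|grep -E 'force:|rot'
python3 -c "
from h import *
ax(); print(rod())"
```

```text
force: [0.8, -0.8, -2.6]
finger_force: 79.0
force: [0.9, -0.6, -1.7]
finger_force: 79.1
force: [-1.7, 3.4, -1.2]
finger_force: 79.2
axis [0.6138 0.1542] th -163.8 z 0.1192 q [ 0.2   0.77 -0.78  1.95  0.8   0.76  0.8 ]
55.22709541637461 59.19979655947555
tool_rot: [3.141, 0.001, 3.138]
force: [0.4, -0.6, -2.8]
finger_force: 79.0
tool_rot: [3.14, 0.001, 2.86]
force: [-0.8, 0.1, -1.9]
finger_force: 79.0
axis [0.6142 0.1585] th 163.9 z 0.12 q [ 0.01  0.75 -0.65  1.91  0.68  0.72  0.23]
55.1528518866695
```

```bash
J='python3 -m jog'
$J '[[[-1,13.6,0,0,0,0.14,0],[-0.5,7.3,0,0,0,0.07,0],[0,0,0,0,0,0,0]]]'|grep -E 'force:|rot'
python3 -c "
from h import *
ax(); print(rod())"
$J '[[[-0.5,7.3,0,0,0,0.07,0],[-0.5,7.3,0,0,0,0.07,0],[0,0,0,0,0,0,0]]]'|grep -E 'force:|rot'
$J '[[[-0.5,7.3,0,0,0,0.07,0],[-0.5,7.3,0,0,0,0.07,0],[0,0,0,0,0,0,0]]]'|grep -E 'force:|rot'
python3 -c "
from h import *
ax(); print(rod())"
```

```text
tool_rot: [3.14, 0.0, 2.653]
force: [0.5, 4.3, -2.2]
finger_force: 79.1
axis [0.6145 0.1565] th 152.0 z 0.1198 q [-0.05  0.75 -0.61  1.88  0.64  0.71  0.05]
56.48063381818063
tool_rot: [3.14, 0.0, 2.512]
force: [1.0, 3.8, -2.6]
finger_force: 79.1
tool_rot: [3.141, -0.0, 2.372]
force: [0.0, 5.6, -2.4]
finger_force: 79.1
axis [0.6153 0.1554] th 135.9 z 0.1197 q [-0.13  0.76 -0.54  1.81  0.57  0.73 -0.18]
56.749997611286815
```

```bash
J='python3 -m jog'
for i in 1 ; do $J '[[[-0.3,5.2,0,0,0,0.05,0],[0,0,0,0,0,0,0]]]'|grep -E 'force:|rot'; done
$J '[[[-0.3,5.2,0,0,0,0.05,0],[0,0,0,0,0,0,0]]]'|grep -E 'force:|rot'
$J '[[[-0.3,5.2,0,0,0,0.05,0],[0,0,0,0,0,0,0]]]'|grep -E 'force:|rot'
python3 - <<'E'
from h import *
ax(); print(rod())
f=bot.grab_frame('top'); a=ortho(f,(.612,.07),.05,.05,.00025)
g=dict(f); g['img']=cv2.imread('pics/top0.png')[:,:,::-1].copy(); b=ortho(g,(.612,.07),.05,.05,.00025)
cv2.imwrite('pics/cmp2.png',np.vstack([b[120:300],a[120:300]])[:,:,::-1])
E
```

```text
tool_rot: [3.141, -0.001, 2.323]
force: [-0.5, 5.8, -1.7]
finger_force: 79.1
tool_rot: [3.141, -0.001, 2.273]
force: [-1.3, 7.8, -2.1]
finger_force: 79.1
tool_rot: [3.141, -0.001, 2.223]
force: [-2.7, 8.3, -2.6]
finger_force: 79.1
axis [0.6152 0.155 ] th 127.4 z 0.1197 q [-0.16  0.77 -0.51  1.77  0.53  0.74 -0.29]
57.2722244892987
```

View pics/cmp2.png

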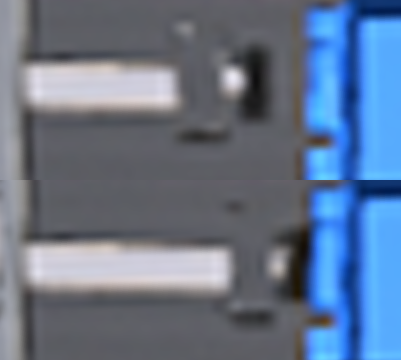

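```bash
J='python3 -m jog'
$J '[[[-0.3,5.2,0,0,0,0.05,0],[0,0,0,0,0,0,0]]]'|grep -E 'force:|rot'
$J '[[[-0.3,5.2,0,0,0,0.05,0],[0,0,0,0,0,0,0]]]'|grep -E 'force:|rot'
$J '[[[-0.3,5.2,0,0,0,0.05,0],[0,0,0,0,0,0,0]]]'|grep -E 'force:|rot'
python3 -c "
from h import *
ax(); print(rod())"
```

```text
tool_rot: [3.141, -0.001, 2.173]
force: [-2.6, 8.2, -1.6]
finger_force: 79.1
tool_rot: [3.141, -0.002, 2.123]
force: [-1.9, 7.7, -2.4]
finger_force: 79.1
tool_rot: [3.141, -0.002, 2.073]
force: [-2.9, 8.6, -2.1]
finger_force: 79.1
axis [0.6152 0.1549] th 118.8 z 0.1196 q [-0.19  0.78 -0.47  1.73  0.49  0.75 -0.41]
57.16712055017856
```

```bash
J='python3 -m jog'
$J '[[[2,0,0,0,0,0,0],[-0.3,5.2,0,0,0,0.05,0],[0,0,0,0,0,0,0]]]'|grep -E 'force:|rot'
$J '[[[-0.3,5.2,0,0,0,0.05,0],[0,0,0,0,0,0,0]]]'|grep -E 'force:|rot'
$J '[[[-0.3,5.2,0,0,0,0.05,0],[0,0,0,0,0,0,0]]]'|grep -E 'force:|rot'
python3 -c "
from h import *
ax(); print(rod())"
$J '[[[-0.3,5.2,0,0,0,0.05,0],[0,0,0,0,0,0,0]]]'|grep -E 'force:|rot'
$J '[[[-0.3,5.2,0,0,0,0.05,0],[0,0,0,0,0,0,0]]]'|grep -E 'force:|rot'
python3 -c "
from h import *
ax(); print(rod())"
```

```text
tool_rot: [3.141, -0.0, 2.021]
force: [1.8, 5.1, -2.2]
finger_force: 79.1
tool_rot: [3.141, -0.0, 1.971]
force: [1.2, 5.1, -1.9]
finger_force: 79.1
tool_rot: [3.141, -0.001, 1.921]
force: [2.7, 5.2, -1.3]
finger_force: 79.1
axis [0.6151 0.1552] th 110.1 z 0.1197 q [-0.22  0.8  -0.43  1.69  0.45  0.76 -0.52]
57.164490255020766
tool_rot: [3.141, -0.001, 1.872]
force: [1.0, 6.1, -2.0]
finger_force: 79.1
tool_rot: [3.141, -0.001, 1.822]
force: [0.4, 5.9, -2.3]
finger_force: 79.1
axis [0.6151 0.1551] th 104.4 z 0.1197 q [-0.24  0.8  -0.41  1.66  0.42  0.77 -0.59]
57.18689397802426
```

Run:
```python
from h import *
ax()
for c in ['top','scene']:
    f=bot.grab_frame(c)
    names(f,['pawl_tip','wrench','wrench_grip','pad_face'])
    hsv=cv2.cvtColor(ortho(f,(.614,.157),.067,.06,.0005),cv2.COLOR_RGB2GRAY).astype(float)
    # dark pawl screw at radius ~31 mm: find angle of darkest spot
    n=hsv.shape[0]; A=np.radians(np.arange(-170,180,2.)); best=None
    for r in np.arange(.028,.035,.001):
        X,Y=r*np.cos(A),r*np.sin(A); v=hsv[np.clip(((.06-X)/.0005).astype(int),0,n-1),np.clip(((.06-Y)/.0005).astype(int),0,n-1)]
        k=np.argsort(v)[:4]; print(round(r,3),np.degrees(A[k]).round(),v[k].round())
```

```text
axis [0.615  0.1551] th 104.4 z 0.1197 q [-0.24  0.8  -0.41  1.66  0.42  0.77 -0.59]
wrench [0.615  0.1552 0.0361] 0.86
pad_face [0.6108 0.0421 0.052 ] 0.47
0.028 [116. 118. 112. 114.] [187. 188. 191. 191.]
0.029 [118. 116. 114.  98.] [184. 184. 189. 192.]
0.03 [-76. -72. 132. -74.] [175. 176. 177. 179.]
0.031 [-74. 132. -76. 130.] [143. 146. 150. 154.]
0.032 [-76. -74. 130. -78.] [111. 112. 116. 125.]
0.033 [-74. -76. -72. -78.] [80. 89. 96. 98.]
0.034 [-74. -76. -78. -72.] [72. 78. 80. 87.]
0.035 [-76. -78. -74. -80.] [73. 74. 79. 83.]
pawl_tip [ 0.4504 -0.0699 -0.0008] 0.16
wrench [0.6131 0.1558 0.0453] 0.74
wrench [0.5972 0.2254 0.0556] 0.55
wrench_grip [0.5873 0.2567 0.0558] 0.96
wrench_grip [0.5934 0.2252 0.0486] 0.41
wrench_grip [0.4424 0.3487 0.0015] 0.22
pad_face [0.6138 0.0429 0.0523] 0.36
0.028 [112. -84. 110. 114.] [173. 174. 174. 174.]
0.029 [-72. 110. 100. -76.] [163. 171. 172. 172.]
0.03 [-72. -74. -76. 108.] [133. 138. 150. 156.]
0.031 [-74. -76. -72. -70.] [ 98. 114. 117. 137.]
0.032 [-76. -74. -72. -78.] [68. 74. 89. 95.]
0.033 [-76. -78. -74. -72.] [63. 72. 81. 89.]
0.034 [-78. -76. -74. -72.] [71. 75. 80. 84.]
0.035 [-74. -80. -78.  72.] [71. 75. 77. 77.]
```

```bash
J='python3 -m jog'
$J '[[[1.5,-7.3,0,0,0,-0.07,0],[0,0,-10,0,0,0,0],[0,0,-15,0,0,0,0],[0,0,-25,0,0,0,0],[0,0,-30,0,0,0,0]]]'
python3 - <<'E'
from h import *
print(rod()); go((.4119,.3602,.1838),167.7)
f=bot.grab_frame('top')
n=85;a=.021-np.arange(n)*.0005;Y,X=np.meshgrid(a,a);R=np.hypot(X,Y);A=np.arctan2(Y,X);m=(R>.013)&(R<.02)
E
```

```text
clock: 30.25
position: [0.5813, 0.255, 0.2011]
tool_rot: [-3.14, 0.0, 1.889]
force: [-0.1, -0.3, -2.2]
grip_width: 0.0141
finger_force: 79.0
57.1773438681276
pos [0.5829 0.2561 0.2065] rot [ 3.137e+00 -1.000e-03  1.889e+00] SHIFT mm (tool now) [ 152.4 -129.8   22.7] then WZ -1.038 F [3.1 2.  3.8] w 0.0138 t 30.3 q7 -0.49
```

```bash
J='python3 -m jog'
$J '[[[38,-32.5,0,0,0,0,0],[38,-32.5,0,0,0,0,0],[38,-32.5,0,0,0,0,0],[38,-32.5,0,0,0,0,0],[0,0,0,0,0,-0.13,0]]]' >/dev/null
$J '[[[0,0,0,0,0,-0.13,0],[0,0,0,0,0,-0.13,0],[0,0,0,0,0,-0.13,0],[0,0,0,0,0,-0.13,0],[0,0,0,0,0,-0.13,0]]]' >/dev/null
$J '[[[0,0,0,0,0,-0.13,0],[0,0,10,0,0,-0.128,0],[0,0,10,0,0,0,0]]]'
python3 - <<'E'
from h import *
print(rod()); go((.4119,.3602,.0838),167.7)
f=bot.grab_frame('top'); names(f,['wrench','wrench_grip','tray','base_tote'])
g=lambda x,y:cv2.cvtColor(ortho(f,(x,y),.056,.021,.0005),cv2.COLOR_RGB2GRAY).astype(float)
n=85;a=.021-np.arange(n)*.0005;Y,X=np.meshgrid(a,a);R=np.hypot(X,Y);A=np.arctan2(Y,X);m=(R>.013)&(R<.02)
G=g(.614,.157)[m]; h=((G-G.mean())*np.exp(-12j*A[m])).mean(); print('rib',-np.degrees(np.angle(h))/12,abs(h))
E
```

```text
clock: 31.65
position: [0.4107, 0.3585, 0.1796]
tool_rot: [-3.142, 0.0, 2.929]
force: [0.4, -0.3, -2.4]
grip_width: 0.0142
finger_force: 79.1
57.18177251746777
pos [0.4102 0.358  0.1779] rot [-3.140e+00 -1.000e-03  2.925e+00] SHIFT mm (tool now) [-1.2  2.5 94.1] then WZ -0.002 F [-1.2 -1.6 -4.6] w 0.0142 t 31.7 q7 -0.0
wrench [0.5131 0.3351 0.0962] 0.78
wrench_grip [0.4069 0.3554 0.1175] 0.8
tray [ 0.4476  0.3456 -0.0049] 0.97
tray [ 0.743   0.     -0.0025] 0.33
base_tote [ 0.6093 -0.0177  0.0134] 0.69
rib 9.315959112479083 12.882573874594184
```

```bash
J='python3 -m jog'
$J '[[[-1.2,2.5,40,0,0,0,0],[0,0,35,0,0,0,0],[0,0,14,0,0,0,0],[0,0,3,0,0,0,0],[0,0,0,0,0,0,0]]]'
$J '[[[0,0,2,0,0,0,0],[0,0,0,0,0,0,0]]]'
python3 -c "
from h import *
go((.4119,.3602,.0838),167.7)"
```

```text
clock: 32.45
position: [0.4121, 0.3617, 0.0885]
tool_rot: [3.141, 0.0, 2.929]
force: [-0.2, -1.1, -2.3]
grip_width: 0.0144
finger_force: 79.1
clock: 32.65
position: [0.4124, 0.3614, 0.0866]
tool_rot: [3.141, 0.001, 2.928]
force: [0.0, -0.0, -2.7]
grip_width: 0.0142
finger_force: 79.1
pos [0.4124 0.3614 0.0866] rot [3.141e+00 1.000e-03 2.928e+00] SHIFT mm (tool now) [ 0.2 -1.3  2.8] then WZ 0.001 F [ 0.  -0.  -2.7] w 0.0142 t 32.6 q7 -0.11
```

```bash
J='python3 -m jog'
$J '[[[0,0,2.5,0,0,0,0],[0,0,0,0,0,0,0],[0,0,0,0,0,0,0.5],[0,0,0,0,0,0,0.5],[0,0,0,0,0,0,0.5]]]'
$J '[[[0,0,-10,0,0,0,0.5],[0,0,-30,0,0,0,0.5],[0,0,-50,0,0,0,1],[0,0,-50,0,0,0,1],[0,0,-50,0,0,0,1]]]'
python3 - <<'E'
from h import *
fs={}
for c in ['top','scene']:
    f=fs[c]=bot.grab_frame(c)
    names(f,['wrench','wrench_mid','tote1','base_tote','base_rim'])
    for d in bot.trace('tote1',f)[:4]:
        v,u=np.nonzero(d['region']); P=unproj(f,np.c_[u,v],.046)[:,:2].astype(np.float32)
        r=cv2.minAreaRect(P*1000); print(c,'tote',round(d['conf'],2),len(P),np.round(r[0],1),np.round(r[1],1),round(r[2],1))
v=np.hstack([ortho(fs[c],(.46,-.16),.046,.16,.0008) for c in fs]); cv2.imwrite('pics/totes.png',v[:,:,::-1])
go((.45,-.07,.2),90)
E
```

```text
clock: 33.15
position: [0.412, 0.3612, 0.0832]
tool_rot: [3.141, 0.0, 2.929]
force: [0.1, 0.4, 0.2]
grip_width: 0.0424
finger_force: 0.0
clock: 33.65
position: [0.4113, 0.361, 0.2758]
tool_rot: [3.142, -0.0, 2.93]
force: [0.7, -0.6, 0.0]
grip_width: 0.0837
finger_force: 0.0
wrench [0.5141 0.3383 0.0031] 0.77
wrench_mid [0.4413 0.3522 0.0152] 0.78
wrench_mid [ 0.439  -0.2525 -0.0053] 0.55
wrench_mid [0.6165 0.1552 0.039 ] 0.16
tote1 [ 0.4517 -0.0659  0.0046] 0.78
tote1 [ 0.4409 -0.2469 -0.0007] 0.76
tote1 [0.6173 0.1552 0.041 ] 0.38
base_tote [ 0.6101 -0.0197  0.0124] 0.87
base_tote [ 0.4523 -0.0636  0.0016] 0.48
base_rim [ 0.603  -0.0169  0.0555] 0.64
top tote 0.76 1424 [450.2 -68.2] [ 62.9 122.4] 27.6
top tote 0.64 1516 [ 442.2 -247.6] [ 67.4 127.9] 42.5
wrench [0.512  0.3399 0.0084] 0.56
wrench_mid [0.4402 0.3557 0.0154] 0.86
tote1 [ 0.4378 -0.25   -0.0024] 0.88
tote1 [ 0.4487 -0.0679  0.0012] 0.72
base_tote [ 0.6066 -0.0183  0.0087] 0.65
base_tote [0.6096 0.1597 0.0408] 0.39
base_rim [ 0.6089 -0.0161  0.0587] 0.68
scene tote 0.85 1258 [ 453.2 -235.6] [ 95.4 123.2] 43.7
scene tote 0.56 1624 [461.3 -58.4] [ 94.3 130.3] 29.8
pos [0.4118 0.3613 0.2728] rot [-3.141e+00 -1.000e-03  2.929e+00] SHIFT mm (tool now) [-128.3 -413.5   72.8] then WZ 1.358 F [-0.4 -0.   0.3] w 0.0855 t 34.4 q7 0.1
```

View pics/totes.png

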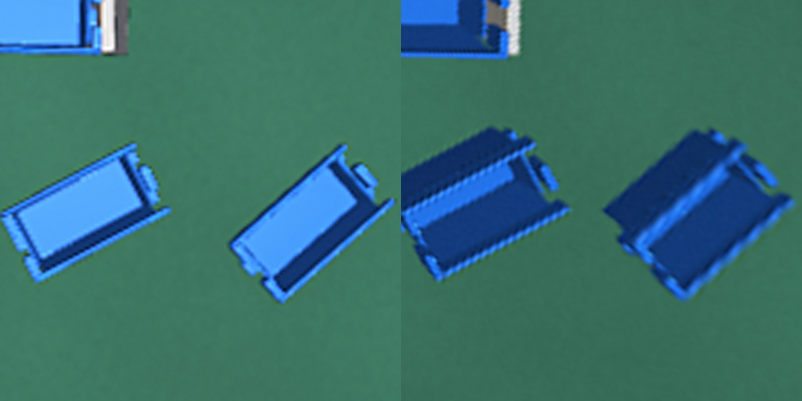

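```bash
J='python3 -m jog'
$J '[[[-34.1,-27.6,0,0,0,0.08,1],[-34.1,-27.6,0,0,0,0.08,1],[-34.1,-27.6,0,0,0,0.08,1],[-34.1,-27.6,0,0,0,0.08,1],[-34.1,-27.6,0,0,0,0.08,1]]]' 40 >/dev/null
$J '[[[-34.1,-27.6,0,0,0,0.08,1],[-34.1,-27.6,0,0,0,0.08,1],[-34.1,-27.6,0,0,0,0.08,1],[-34.1,-27.6,0,0,0,0.08,1],[-34.1,-27.6,0,0,0,0.08,1]]]' >/dev/null
$J '[[[-34.1,-27.6,0,0,0,0.08,1],[-34.1,-27.6,0,0,0,0.08,1],[-34.1,-27.6,0,0,0,0.08,1],[-34.1,-27.6,0,0,0,0.08,1],[-34.1,-27.6,0,0,0,0.08,1]]]' >/dev/null
$J '[[[0,0,0,0,0,0.14,1],[0,0,0,0,0,0.14,1],[0,0,0,0,0,0.14,1],[0,0,0,0,0,0.14,1],[0,0,0,0,0,0.14,1]]]' >/dev/null
$J '[[[0,0,0,0,0,0.14,1],[0,0,0,0,0,0.14,1],[0,0,0,0,0,0.14,1],[0,0,0,0,0,0.14,1],[0,0,0,0,0,0.14,1]]]' >/dev/null
$J '[[[0,0,0,0,0,0.14,1],[0,0,0,0,0,0.14,1],[0,0,0,0,0,0.14,1],[0,0,0,0,0,0.14,1],[0,0,0,0,0,0.14,1]]]' >/dev/null
python3 - <<'E'
from h import *
go((.44,-.249,.14),-47.8); print(np.round(bot.observe()['qpos'],2))
for c in ['top','scene']:
    f=bot.grab_frame(c); names(f,['tote1'])
    for q in ['base_tote','tote1']:
      for d in bot.trace(q,f)[:3]:
        v,u=np.nonzero(d['region']); P=unproj(f,np.c_[u,v],.056 if q[0]=='b' else .046)[:,:2].astype(np.float32)
        r=cv2.minAreaRect(P*1000); print(c,q,round(d['conf'],2),len(P),np.round(r[0],1),np.round(r[1],1),round(r[2],1))
E
```

```text
pos [ 0.4846 -0.2538  0.273 ] rot [-3.142  0.    -0.377] SHIFT mm (tool now) [-43.2  11.9 133. ] then WZ 0.457 F [0.4 0.8 0. ] w 0.0853 t 37.4 q7 -1.55
[ 0.34  0.44  0.05  1.84 -0.03  0.86 -1.55]
tote1 [ 0.4436 -0.2488 -0.0017] 0.92
tote1 [ 0.4538 -0.0656  0.004 ] 0.9
top base_tote 0.97 1418 [609.1 -19.6] [121.3  62.4] 89.2
top tote1 0.79 1451 [451.7 -68.6] [ 63.  122.5] 27.4
top tote1 0.63 1402 [ 441.4 -247.5] [ 67.2 123.9] 41.8
top tote1 0.48 1265 [445.4 335.8] [ 71.7 217.6] 86.6
tote1 [ 0.4485 -0.0696 -0.0023] 0.78
tote1 [ 0.4369 -0.2525 -0.0036] 0.57
scene base_tote 0.91 1625 [613.5  -9.3] [139.9  73.4] 89.6
scene tote1 0.68 1530 [461.2 -57.7] [ 91.3 128.5] 30.7
scene tote1 0.65 1263 [ 453.3 -234.2] [ 95.1 122.7] 41.6
scene tote1 0.48 1622 [610.6 -15. ] [ 73.6 143.9] 0.5
```

```bash
J='python3 -m jog'
$J '[[[-43.2,11.9,40,0,0,0,1],[0,0,45,0,0,0.14,1],[0,0,45,0,0,0.14,1],[0,0,0,0,0,0.14,1],[0,0,0,0,0,0.037,1]]]' >/dev/null
$J '[[[0,0,0,0,0,0,1],[0,0,30,0,0,0,1],[0,0,20,0,0,0,1],[0,0,0,0,0,0,1]]]'
python3 -c "
from h import *
go((.44,-.249,.088),-48)"
$J '[[[0,0,0,0,0,0,0],[0,0,0,0,0,0,0],[0,0,0,0,0,0,0],[0,0,0,0,0,0,0]]]' 40
$J '[[[0,0,-20,0,0,0,0],[0,0,-40,0,0,0,0],[0,0,-40,0,0,0,0],[0,0,-20,0,0,0,0]]]'
python3 -c "
from h import *
go((.609,-.02,.21),89)"
```

```text
clock: 38.65
position: [0.4471, -0.2499, 0.099]
tool_rot: [3.141, 0.001, -0.825]
force: [-0.1, -0.1, 0.5]
grip_width: 0.0854
finger_force: 0.0
pos [ 0.4471 -0.2499  0.099 ] rot [ 3.141e+00  1.000e-03 -8.250e-01] SHIFT mm (tool now) [-5.5  4.6 11. ] then WZ 0.013 F [-0.1 -0.1  0.5] w 0.0854 t 38.6 q7 -1.84
clock: 39.05
position: [0.4481, -0.2505, 0.1015]
tool_rot: [-3.141, -0.002, -0.827]
force: [-1.6, 0.4, 8.9]
grip_width: 0.0613
finger_force: 41.4
clock: 39.45
position: [0.4481, -0.2506, 0.224]
tool_rot: [-3.139, -0.004, -0.828]
force: [0.4, -0.2, -2.6]
grip_width: 0.061
finger_force: 45.9
pos [ 0.4481 -0.2506  0.224 ] rot [-3.139 -0.004 -0.828] SHIFT mm (tool now) [ -61.  -274.5   14. ] then WZ -2.381 F [ 0.4 -0.2 -2.6] w 0.061 t 39.5 q7 -1.88
```

```bash
J='python3 -m jog'
$J '[[[-10,-45,0,0,0,0,0],[-10,-45,0,0,0,0,0],[-10,-45,0,0,0,0,0],[-10,-45,0,0,0,0,0],[-10,-45,0,0,0,0,0]]]' >/dev/null
$J '[[[-11,-49,0,0,0,0,0],[0,0,0,0,0,-0.14,0],[0,0,0,0,0,-0.14,0],[0,0,0,0,0,-0.14,0],[0,0,0,0,0,-0.14,0]]]' >/dev/null
$J '[[[0,0,0,0,0,-0.14,0],[0,0,0,0,0,-0.14,0],[0,0,0,0,0,-0.14,0],[0,0,0,0,0,-0.14,0],[0,0,0,0,0,-0.14,0]]]' >/dev/null
$J '[[[0,0,0,0,0,-0.14,0],[0,0,0,0,0,-0.14,0],[0,0,0,0,0,-0.14,0],[0,0,0,0,0,-0.14,0],[0,0,0,0,0,-0.14,0]]]' >/dev/null
$J '[[[0,0,0,0,0,-0.14,0],[0,0,0,0,0,-0.14,0],[0,0,0,0,0,-0.14,0],[0,0,0,0,0,0,0]]]'
python3 - <<'E'
from h import *
go((.609,-.02,.17),89); z=bot.observe()['position'][2]-.1015+.046
for c in ['top','scene']:
    f=bot.grab_frame(c); names(f,['tote1','base_tote'])
    for d in bot.trace('tote1',f)[:4]:
        v,u=np.nonzero(d['region']); P=unproj(f,np.c_[u,v],z)[:,:2].astype(np.float32)
        r=cv2.minAreaRect(P*1000); print(c,round(d['conf'],2),len(P),np.round(r[0],1),np.round(r[1],1),round(r[2],1))
    save(f,'h'+c+'.png')
v=np.hstack([ortho(bot.grab_frame(c),(.609,-.02),z,.08,.0004) for c in ['top','scene']]);cv2.imwrite('pics/hov.png',v[:,:,::-1])
E
```

```text
clock: 41.85
position: [0.6081, -0.0206, 0.221]
tool_rot: [3.14, 0.001, 1.555]
force: [0.0, -0.0, -1.2]
grip_width: 0.0612
finger_force: 45.8
pos [ 0.6081 -0.0206  0.221 ] rot [3.140e+00 1.000e-03 1.555e+00] SHIFT mm (tool now) [ 0.6  0.9 51. ] then WZ 0.001 F [ 0.  -0.  -1.2] w 0.0612 t 41.9 q7 -0.36
tote1 [ 0.4547 -0.0641  0.0037] 0.84
base_tote [ 0.6077 -0.0185  0.0109] 0.6
top 0.94 809 [449.4 -33.3] [54.3 61.6] 27.6
top 0.58 1258 [455.1 302. ] [ 62.9 191.1] 86.8
tote1 [ 0.604  -0.0294  0.1165] 0.93
tote1 [ 0.4501 -0.0675  0.0019] 0.74
base_tote [ 0.6097 -0.0191  0.0065] 0.83
scene 0.65 1410 [615.9   1.5] [114.7  75.7] 88.8
scene 0.57 1472 [530.2  21. ] [ 76.6 107.8] 27.8
```

View pics/hov.png

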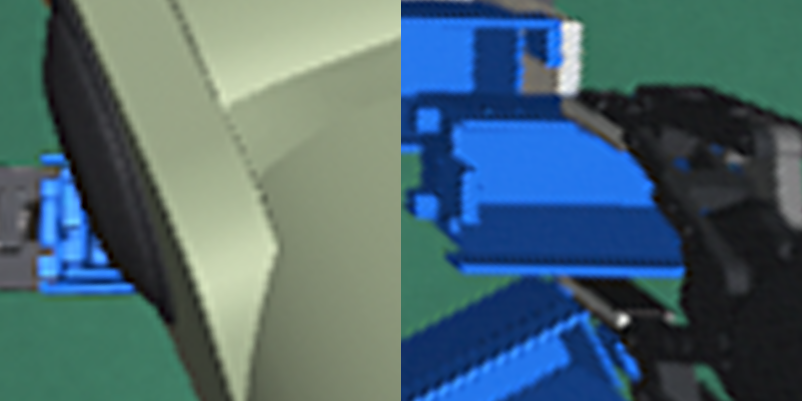

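```bash
cat >> h.py <<'E'
def orot(f,c,z,yaw,half=.075,s=.0004):
    n=int(2*half/s)+1; a=half-np.arange(n)*s; Y,X=np.meshgrid(a,a); C,S=np.cos(yaw),np.sin(yaw)
    W=np.c_[(c[0]+C*X-S*Y).ravel(),(c[1]+S*X+C*Y).ravel(),np.full(X.size,z)]
    return cv2.remap(f['img'],proj(f,W).astype(np.float32).reshape(n,n,2),None,cv2.INTER_CUBIC)
E
python3 - <<'E'
from h import *
rows=[]
for c in ['top','scene']:
    f=dict(bot.grab_frame(c)); f['img']=cv2.imread(f'pics/{c}0.png')[:,:,::-1].copy(); r=np.radians
    t=[orot(f,(.609,-.018),.056,r(89))[:,120:260],orot(f,(.451,-.068),.046,r(118))[:,100:280],orot(f,(.44,-.249),.046,r(132))[:,100:280]]
    h=dict(f); h['img']=cv2.imread(f'pics/h{c}.png')[:,:,::-1].copy(); t.append(orot(h,(.609,-.025),.166,r(269))[:,80:300])
    rows.append(np.hstack(t)[:,:720])
v=np.vstack(rows); cv2.imwrite('pics/ends.png',cv2.resize(v,None,fx=.79,fy=.79)[:,:,::-1]); print(v.shape)
E
```

```text
(750, 720, 3)
```

View pics/ends.png

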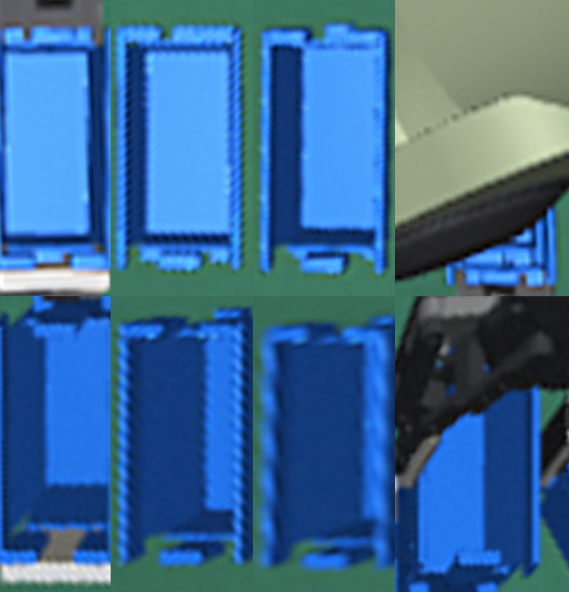

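```bash
J='python3 -m jog'
$J '[[[8,0.7,20,0,0,0,0],[0,0,25,0,0,0,0],[0,0,12,0,0,0,0],[0,0,0,0,0,0,0]]]'
python3 - <<'E'
from h import *
go((.609,-.0122,.1495),89)
f=bot.grab_frame('scene'); names(f,['tote1','base_tote'])
E
$J '[[[0,0,4,0,0,0,0],[0,0,0,0,0,0,0]]]' | grep -E 'force:|pos'
$J '[[[0,0,4,0,0,0,0],[0,0,0,0,0,0,0]]]' | grep -E 'force:|pos'
$J '[[[0,0,3,0,0,0,0],[0,0,0,0,0,0,0]]]' | grep -E 'force:|pos'
```

```text
clock: 42.85
position: [0.6081, -0.0122, 0.1614]
tool_rot: [-3.139, 0.0, 1.552]
force: [-0.0, -0.2, -1.2]
grip_width: 0.0608
finger_force: 45.8
pos [ 0.6081 -0.0122  0.1614] rot [-3.139  0.     1.552] SHIFT mm (tool now) [ 0.1  0.9 11.9] then WZ -0.002 F [-0.  -0.2 -1.2] w 0.0608 t 42.9 q7 -0.41
tote1 [ 0.4507 -0.0714 -0.0005] 0.63
tote1 [ 0.6041 -0.0197  0.0596] 0.57
base_tote [ 0.6054 -0.0161  0.0099] 0.84
position: [0.6089, -0.0122, 0.159]
force: [-0.4, -0.3, -1.0]
finger_force: 45.8
position: [0.6086, -0.0122, 0.1545]
force: [0.6, -0.6, -1.9]
finger_force: 45.8
position: [0.6087, -0.0121, 0.1515]
force: [-0.2, -0.3, -1.8]
finger_force: 45.8
```

```bash
J='python3 -m jog'
$J '[[[0,0,2,0,0,0,0],[0,0,0,0,0,0,0]]]' | grep -E 'force:|pos'
$J '[[[0,0,1.5,0,0,0,0],[0,0,0,0,0,0,0]]]' | grep -E 'force:|pos'
```

```text
position: [0.6087, -0.0121, 0.1496]
force: [0.3, 0.3, -1.7]
finger_force: 45.8
position: [0.6087, -0.0121, 0.1482]
force: [0.1, -0.1, -1.8]
finger_force: 45.8
```

```bash
J='python3 -m jog'
$J '[[[0,0,1.5,0,0,0,0],[0,0,0,0,0,0,0]]]' | grep -E 'force:|pos'
$J '[[[0,0,1.5,0,0,0,0],[0,0,0,0,0,0,0]]]' | grep -E 'force:|pos'
$J '[[[0,0,1.5,0,0,0,0],[0,0,0,0,0,0,0]]]' | grep -E 'force:|pos'
python3 - <<'E'
from h import *
for c in ['scene','top']:
  f=bot.grab_frame(c); names(f,['tote1','base_tote'])
E
```

```text
position: [0.6087, -0.0121, 0.1467]
force: [-0.4, -0.2, -1.3]
finger_force: 45.8
position: [0.6088, -0.0121, 0.1452]
force: [0.4, 0.9, -0.4]
finger_force: 45.8
position: [0.6087, -0.0121, 0.1436]
force: [0.3, 0.3, -0.8]
finger_force: 45.8
tote1 [ 0.6062 -0.021   0.0397] 0.76
tote1 [ 0.4512 -0.0701  0.0019] 0.59
base_tote [ 0.6048 -0.0216  0.0081] 0.54
tote1 [ 0.453  -0.0653  0.0055] 0.83
```

```bash
J='python3 -m jog'
$J '[[[0,0,1.5,0,0,0,0],[0,0,0,0,0,0,0]]]' | grep -E 'force:|pos'
$J '[[[0,0,1.5,0,0,0,0],[0,0,0,0,0,0,0]]]' | grep -E 'force:|pos'
$J '[[[0,0,1.5,0,0,0,0],[0,0,0,0,0,0,0]]]' | grep -E 'force:|pos'
```

```text
position: [0.6087, -0.0121, 0.1422]
force: [-0.3, -0.1, -1.6]
finger_force: 45.8
position: [0.6087, -0.0121, 0.1406]
force: [-0.4, -0.1, -0.5]
finger_force: 45.8
position: [0.6088, -0.0121, 0.1393]
force: [0.8, -1.3, -2.2]
finger_force: 45.8
```

```bash
J='python3 -m jog'
$J '[[[0,0,-5,0,0,0,0],[0,0,-15,0,0,0,0],[0,0,-30,0,0,0,0],[0,0,-30,0,0,0,0],[0,0,0,0,0,0,0]]]' | grep -E 'force:|pos|width'
$J '[[[-40.5,-17.4,0,0,0,0,0],[-40.5,-17.4,0,0,0,0,0],[-40.5,-17.4,0,0,0,0,0],[-40.5,-17.4,0,0,0,0,0],[-40.5,-17.4,0,0,0,0,0]]]' >/dev/null
$J '[[[-40.5,-17.4,0,0,0,0,0],[0,0,30,0,0,0,0],[0,0,40,0,0,0,0],[0,0,35,0,0,0,0],[0,0,0,0,0,0,0]]]' | grep -E 'force:|pos|width'
python3 - <<'E'
from h import *
go((.5,-.253,.1015),89)
f=bot.grab_frame('top'); names(f,['base_tote','tote1']); print(rod())
E
```

```text
position: [0.6104, -0.0118, 0.2243]
force: [0.1, -0.8, -0.9]
grip_width: 0.0607
finger_force: 45.9
position: [0.4981, -0.2523, 0.1113]
force: [-0.1, -0.6, -0.2]
grip_width: 0.0605
finger_force: 45.8
pos [ 0.4981 -0.2523  0.1113] rot [-3.136e+00 -2.000e-03  1.552e+00] SHIFT mm (tool now) [-0.7  1.9  9.8] then WZ -0.001 F [-0.1 -0.6 -0.2] w 0.0605 t 47.0 q7 -0.03
tote1 [ 0.4306 -0.0196  0.0019] 0.79
tote1 [ 0.4988 -0.2571  0.0111] 0.64
57.18914784284184
```

```bash
J='python3 -m jog'
$J '[[[0,0,6,0,0,0,0],[0,0,3,0,0,0,0],[0,0,0,0,0,0,0],[0,0,0,0,0,0,1],[0,0,0,0,0,0,1]]]' | grep -E 'force:|pos|width'
$J '[[[0,0,0,0,0,0,1],[0,0,-20,0,0,0,1],[0,0,-45,0,0,0,1],[0,0,-45,0,0,0,1],[0,0,-30,0,0,0,1]]]' | grep -E 'force:|pos|width'
$J '[[[0,48,0,0,0,0,1],[0,48,0,0,0,0,1],[0,48,0,0,0,0,1],[0,0,0,0,0,0,1]]]' | grep -E 'pos'
python3 - <<'E'
from h import *
for c in ['top','scene']:
    f=bot.grab_frame(c); names(f,['tote1','base_tote'])
    for q in ['base_tote','tote1']:
      for d in bot.trace(q,f)[:3]:
        v,u=np.nonzero(d['region']); P=unproj(f,np.c_[u,v],.056 if q[0]=='b' else .046)[:,:2].astype(np.float32)
        r=cv2.minAreaRect(P*1000); print(c,q,round(d['conf'],2),len(P),np.round(r[0],1),np.round(r[1],1),round(r[2],1))
E
```

```text
position: [0.4999, -0.2531, 0.1055]
force: [0.9, 0.5, 0.5]
grip_width: 0.0852
finger_force: 0.0
position: [0.5002, -0.2531, 0.2483]
force: [-0.5, -0.3, -0.2]
grip_width: 0.0855
finger_force: 0.0
position: [0.6482, -0.2541, 0.2445]
tote1 [ 0.499  -0.2616 -0.0007] 0.75
tote1 [ 0.4289 -0.0195  0.0012] 0.61
base_tote [ 0.6083 -0.019   0.0121] 0.95
top base_tote 0.61 1480 [609.6 -20.7] [124.5  64.9] 88.4
top tote1 0.88 1473 [428.8 -24.2] [ 64.  123.9] 28.2
top tote1 0.81 1409 [ 500.4 -255.9] [129.6  61.8] 89.4
tote1 [ 0.4239 -0.0248 -0.0034] 0.95
tote1 [ 0.4974 -0.2609 -0.0007] 0.72
tote1 [0.4121 0.3628 0.0205] 0.68
tote1 [ 7.590e-01 -2.096e-01  6.000e-04] 0.37
base_tote [0.6125 0.1572 0.0427] 0.62
base_tote [ 0.609  -0.0196  0.0082] 0.6
scene base_tote 0.96 1653 [615.  -10.1] [143.   73.1] 89.4
scene tote1 0.77 1542 [438.7 -14.4] [ 88.7 127.5] 26.5
scene tote1 0.59 1212 [ 506.3 -243.8] [147.7  78.3] 88.3
```

```bash
python3 -c "
from h import *
go((.4275,-.0225,.14),118)"
```

```text
pos [ 0.6434 -0.2561  0.2457] rot [3.141 0.    1.551] SHIFT mm (tool now) [ 229.4 -220.4  105.7] then WZ -0.508 F [-1.6  0.8  1. ] w 0.0852 t 49.1 q7 0.03
```

```bash
J='python3 -m jog'
$J '[[[32.8,-31.5,0,0,0,0,1],[32.8,-31.5,0,0,0,0,1],[32.8,-31.5,0,0,0,0,1],[32.8,-31.5,0,0,0,0,1],[32.8,-31.5,0,0,0,0,1]]]' >/dev/null
$J '[[[32.8,-31.5,0,0,0,0,1],[32.8,-31.5,0,0,0,0,1],[0,0,30,0,0,-0.13,1],[0,0,30,0,0,-0.13,1],[0,0,30,0,0,-0.13,1]]]' >/dev/null
$J '[[[0,0,0,0,0,-0.12,1],[0,0,0,0,0,0,1]]]' >/dev/null
python3 -c "
from h import *
go((.4275,-.0225,.097),118); print(np.round(bot.observe()['qpos'],2))"
```

```text
pos [ 0.4274 -0.022   0.1549] rot [-3.141e+00 -1.000e-03  2.064e+00] SHIFT mm (tool now) [-0.5 -0.1 57.9] then WZ 0.005 F [ 0.  -0.3 -0.5] w 0.0854 t 50.3 q7 -0.11
[ 0.35  0.52 -0.56  2.2   0.53  0.55 -0.11]
```

```bash
J='python3 -m jog'
$J '[[[0,0,35,0,0,0,1],[0,0,22,0,0,0,1],[0,0,0,0,0,0,1],[0,0,0,0,0,0,0],[0,0,0,0,0,0,0]]]' 40 | grep -E 'force:|pos|width'
$J '[[[0,0,0,0,0,0,0],[0,0,0,0,0,0,0]]]' | grep -E 'force:|pos|width'
$J '[[[0,0,-20,0,0,0,0],[0,0,-40,0,0,0,0],[0,0,-40,0,0,0,0],[0,0,-20,0,0,0,0],[0,0,0,0,0,0,0]]]' | grep -E 'force:|pos|width'
python3 -c "
from h import *
go((.609,-.0195,.21),88.9)"
```

```text
position: [0.4283, -0.0221, 0.0997]
force: [-4.5, 1.3, 22.1]
grip_width: 0.0612
finger_force: 38.2
position: [0.4283, -0.0221, 0.0998]
force: [-2.1, 0.9, 9.7]
grip_width: 0.0607
finger_force: 41.0
position: [0.4287, -0.0224, 0.2218]
force: [-0.1, 0.2, -2.1]
grip_width: 0.0606
finger_force: 46.1
pos [ 0.4287 -0.0224  0.2218] rot [3.137 0.004 2.06 ] SHIFT mm (tool now) [-82.1 160.5  11.8] then WZ 0.508 F [-0.1  0.2 -2.1] w 0.0606 t 51.5 q7 0.01
```

```bash
J='python3 -m jog'
$J '[[[-20.5,40,0,0,0,0,0],[-20.5,40,0,0,0,0,0],[-20.5,40,0,0,0,0,0],[-20.6,40.5,0,0,0,0,0],[0,0,0,0,0,0.13,0]]]' >/dev/null
$J '[[[0,0,0,0,0,0.13,0],[0,0,0,0,0,0.13,0],[0,0,0,0,0,0.118,0],[0,0,20,0,0,0,0],[0,0,15,0,0,0,0]]]' >/dev/null
python3 - <<'E'
from h import *
go((.609,-.0185,.1478),88.9)
for c in ['top','scene']:
    f=bot.grab_frame(c); names(f,['tote1','base_tote'])
E
```

```text
pos [ 0.6076 -0.0189  0.1825] rot [-3.141  0.     1.553] SHIFT mm (tool now) [ 0.4  1.4 34.7] then WZ 0.002 F [ 1.   0.7 -1.5] w 0.061 t 52.5 q7 -0.41
base_tote [0.4087 0.3623 0.0273] 0.57
tote1 [ 0.4997 -0.2629 -0.0027] 0.74
tote1 [ 0.6053 -0.0242  0.0801] 0.7
base_tote [ 0.6098 -0.0193  0.007 ] 0.68
base_tote [ 0.4963 -0.2599 -0.0021] 0.33
```

```bash
J='python3 -m jog'
$J '[[[1.7,1.4,20,0,0,0,0],[0,0,5,0,0,0,0],[0,0,0,0,0,0,0]]]' | grep -E 'force:|pos'
$J '[[[0,0,2,0,0,0,0],[0,0,0,0,0,0,0]]]' | grep -E 'force:|pos'
$J '[[[0,0,2,0,0,0,0],[0,0,0,0,0,0,0]]]' | grep -E 'force:|pos'
$J '[[[0,0,2,0,0,0,0],[0,0,0,0,0,0,0]]]' | grep -E 'force:|pos'
python3 - <<'E'
from h import *
for c in ['scene']:
    f=bot.grab_frame(c); names(f,['tote1','base_tote'])
E
```

```text
position: [0.6091, -0.0171, 0.1581]
force: [-0.2, -0.5, -0.6]
finger_force: 46.0
position: [0.6096, -0.0172, 0.1568]
force: [-0.3, -0.1, -1.8]
finger_force: 46.0
position: [0.6094, -0.0172, 0.1544]
force: [-0.1, 0.2, -1.3]
finger_force: 46.0
position: [0.6093, -0.0172, 0.1522]
force: [-0.7, -0.0, -1.2]
finger_force: 46.0
tote1 [ 0.6063 -0.0214  0.0522] 0.84
tote1 [ 0.4977 -0.2642 -0.0029] 0.63
base_tote [ 0.6068 -0.0177  0.0088] 0.82
base_tote [ 0.4982 -0.263  -0.0029] 0.36
```

```bash
J='python3 -m jog'
$J '[[[0,0,2,0,0,0,0],[0,0,0,0,0,0,0]]]' | grep -E 'force:|pos'
$J '[[[0,0,1.5,0,0,0,0],[0,0,0,0,0,0,0]]]' | grep -E 'force:|pos'
$J '[[[0,0,1,0,0,0,0],[0,0,0,0,0,0,0]]]' | grep -E 'force:|pos'
$J '[[[0,0,1,0,0,0,0],[0,0,0,0,0,0,0]]]' | grep -E 'force:|pos'
```

```text
position: [0.6093, -0.0171, 0.1501]
force: [-0.2, -0.7, -1.1]
finger_force: 46.0
position: [0.6093, -0.0171, 0.1486]
force: [0.3, 0.2, -1.2]
finger_force: 46.0
position: [0.6094, -0.0171, 0.148]
force: [-1.2, -0.5, 1.1]
finger_force: 46.4
position: [0.6095, -0.0171, 0.1479]
force: [-6.5, -0.0, 17.1]
finger_force: 48.2
```

```bash
J='python3 -m jog'
$J '[[[0,0,-1,0,0,0,0],[0,0,0,0,0,0,1],[0,0,0,0,0,0,1],[0,0,0,0,0,0,1]]]' | grep -E 'force:|pos|width'
$J '[[[0,0,-15,0,0,0,1],[0,0,-45,0,0,0,1],[0,0,-45,0,0,0,1],[-40,0,0,0,0,0,1],[-40,0,0,0,0,0,1]]]' | grep -E 'pos'
$J '[[[-40,-15,0,0,0,0,1],[-40,-45,0,0,0,0,1],[-30,-45,0,0,0,0,1],[0,0,0,0,0,0,1]]]' | grep -E 'pos'
python3 - <<'E'
from h import *
for c in ['top','scene']:
    f=bot.grab_frame(c); names(f,['tote1','base_tote'])
    for d in bot.trace('tote1',f)[:3]:
        v,u=np.nonzero(d['region']); p=unproj(f,np.c_[u,v],.046)[:,:2]; z=.094 if p[:,0].mean()>.55 else .046
        P=unproj(f,np.c_[u,v],z)[:,:2].astype(np.float32); r=cv2.minAreaRect(P*1000); print(c,round(d['conf'],2),len(P),z,np.round(r[0],1),np.round(r[1],1),round(r[2],1))
go((.4985,-.2585,.14),89.4)
E
```

```text
position: [0.6094, -0.0171, 0.1477]
force: [-0.3, 0.4, 0.3]
grip_width: 0.0854
finger_force: 0.0
position: [0.6086, -0.0972, 0.2557]
position: [0.5076, -0.2011, 0.2536]
tote1 [ 0.5005 -0.2584 -0.0025] 0.95
tote1 [ 0.6106 -0.0139  0.0508] 0.76
tote1 [ 0.4468  0.3516 -0.0034] 0.56
base_tote [ 0.609  -0.0184  0.0117] 0.53
top 0.58 1553 0.094 [609.7 -19.6] [122.3  62.4] 89.0
top 0.57 575 0.046 [ 502.1 -220.7] [59.6 55.4] 0.5
top 0.5 2313 0.094 [605.9  47.4] [284.7  80.7] 88.6
tote1 [ 0.6073 -0.0211  0.0483] 0.72
tote1 [0.6115 0.1546 0.043 ] 0.62
tote1 [ 0.4988 -0.2637 -0.0024] 0.61
base_tote [ 0.6073 -0.0184  0.0057] 0.78
scene 0.9 1235 0.046 [ 506.7 -245.2] [149.4  76.6] 89.5
scene 0.57 1684 0.094 [615.5  -8.8] [141.1  70.6] 88.8
pos [ 0.5129 -0.1956  0.2528] rot [ 3.142 -0.     1.555] SHIFT mm (tool now) [-63.1 -13.4 112.8] then WZ -0.005 F [-0.2 -0.5  0.1] w 0.0855 t 56.4 q7 -0.04
```

```bash
J='python3 -m jog'
$J '[[[-32,-7,40,0,0,0,1],[-32,-6.5,40,0,0,0,1],[0,0,30,0,0,0,1],[0,0,0,0,0,0,1]]]' >/dev/null
python3 -c "
from h import *
go((.4995,-.260,.097),89.1)"
```

```text
pos [ 0.4968 -0.2575  0.142 ] rot [-3.136e+00 -3.000e-03  1.554e+00] SHIFT mm (tool now) [-2.5  2.8 45. ] then WZ -0.001 F [-0.7  0.3  0. ] w 0.0855 t 56.8 q7 -0.01
```

```bash
J='python3 -m jog'
$J '[[[-2.5,2.8,20,0,0,0,1],[0,0,25,0,0,0,1],[0,0,0,0,0,0,1],[0,0,0,0,0,0,0],[0,0,0,0,0,0,0]]]' 40 | grep -E 'force:|pos|width'
$J '[[[0,0,0,0,0,0,0],[0,0,0,0,0,0,0],[0,0,0,0,0,0,0]]]' | grep -E 'force:|pos|width'
$J '[[[0,0,-20,0,0,0,0],[0,0,-45,0,0,0,0],[0,0,-45,0,0,0,0],[0,0,-30,0,0,0,0],[0,0,0,0,0,0,0]]]' | grep -E 'force:|pos|width'
python3 -c "
from h import *
go((.6097,-.0195,.22),89)"
```

```text
position: [0.5019, -0.2605, 0.1024]
force: [-4.4, 4.7, 19.3]
grip_width: 0.061
finger_force: 39.2
position: [0.5018, -0.2605, 0.1025]
force: [-1.0, 2.8, 8.7]
grip_width: 0.0611
finger_force: 41.3
position: [0.5025, -0.2611, 0.2459]
force: [0.8, 0.9, -2.0]
grip_width: 0.061
finger_force: 45.8
pos [ 0.5025 -0.2611  0.2459] rot [3.135e+00 3.000e-03 1.554e+00] SHIFT mm (tool now) [243.4 103.1  25.9] then WZ 0.0 F [ 0.8  0.9 -2. ] w 0.061 t 58.0 q7 0.07
```

```bash
J='python3 -m jog'
$J '[[[40.5,17.2,0,0,0,0,0],[40.5,17.2,0,0,0,0,0],[40.5,17.2,0,0,0,0,0],[40.5,17.2,0,0,0,0,0],[40.5,17.2,0,0,0,0,0]]]' >/dev/null
$J '[[[40.5,17.2,0,0,0,0,0],[0,0,10,0,0,0,0],[0,0,15,0,0,0,0],[0,0,0,0,0,0,0]]]' >/dev/null
python3 - <<'E'
from h import *
go((.6097,-.0195,.1885),89)
f=bot.grab_frame('scene'); names(f,['tote1','base_tote'])
E
```

```text
pos [ 0.6071 -0.0205  0.2133] rot [-3.138e+00  1.000e-03  1.553e+00] SHIFT mm (tool now) [ 1.   2.6 24.8] then WZ -0.0 F [-0.3 -1.5 -2.3] w 0.0609 t 59.0 q7 -0.39
tote1 [ 0.6035 -0.023   0.1095] 0.6
tote1 [0.4386 0.3537 0.0143] 0.58
base_tote [ 0.6074 -0.0204  0.0069] 0.81
```

```bash
J='python3 -m jog'
$J '[[[1.7,2.6,12,0,0,0,0],[0,0,3,0,0,0,0],[0,0,0,0,0,0,0]]]' | grep -E 'force:|pos'
$J '[[[0,0,2,0,0,0,0],[0,0,0,0,0,0,0]]]' | grep -E 'force:|pos'
$J '[[[0,0,2,0,0,0,0],[0,0,0,0,0,0,0]]]' | grep -E 'force:|pos'
$J '[[[0,0,2,0,0,0,0],[0,0,0,0,0,0,0]]]' | grep -E 'force:|pos'
```

```text
position: [0.6106, -0.018, 0.1997]
force: [0.4, 0.5, -0.9]
finger_force: 45.7
position: [0.6109, -0.0179, 0.1983]
force: [0.3, 0.1, -1.0]
finger_force: 45.7
position: [0.6109, -0.0179, 0.1963]
force: [0.8, -0.8, -2.1]
finger_force: 45.7
position: [0.6108, -0.0178, 0.1942]
force: [-0.3, 1.3, -1.5]
finger_force: 45.7
```

```bash
J='python3 -m jog'
$J '[[[-0.7,-1,1,0,0,0,0],[0,0,0,0,0,0,0]]]' | grep -E 'force:|pos'
$J '[[[0,0,2,0,0,0,0],[0,0,0,0,0,0,0]]]' | grep -E 'force:|pos'
$J '[[[0,0,1.5,0,0,0,0],[0,0,0,0,0,0,0]]]' | grep -E 'force:|pos'
$J '[[[0,0,1,0,0,0,0],[0,0,0,0,0,0,0]]]' | grep -E 'force:|pos'
```

```text
position: [0.6097, -0.0187, 0.1933]
force: [0.4, -0.5, -1.4]
finger_force: 45.7
position: [0.6098, -0.0185, 0.1912]
force: [-0.1, -0.6, -1.6]
finger_force: 45.7
position: [0.6098, -0.0185, 0.1897]
force: [-0.1, 1.3, -1.8]
finger_force: 45.7
position: [0.6099, -0.0185, 0.1888]
force: [-0.1, -0.5, -2.0]
finger_force: 45.7
```

```bash
J='python3 -m jog'
$J '[[[0,0,0.8,0,0,0,0],[0,0,0,0,0,0,0]]]' | grep -E 'force:|pos'
$J '[[[0,0,0.8,0,0,0,0],[0,0,0,0,0,0,0]]]' | grep -E 'force:|pos'
$J '[[[0,0,0.8,0,0,0,0],[0,0,0,0,0,0,0]]]' | grep -E 'force:|pos'
```

```text
position: [0.61, -0.0184, 0.1885]
force: [-1.0, 0.9, 4.5]
finger_force: 46.4
position: [0.6101, -0.0184, 0.1884]
force: [-5.9, -0.2, 15.2]
finger_force: 47.6
position: [0.6102, -0.0184, 0.1883]
force: [-8.8, -1.4, 27.4]
finger_force: 48.9
```

Seated exactly at the stacking height. Release, retreat, check.

```bash
J='python3 -m jog'
$J '[[[0,0,-2,0,0,0,0],[0,0,0,0,0,0,1],[0,0,0,0,0,0,1],[0,0,0,0,0,0,1]]]' | grep -E 'force:|pos|width'
$J '[[[0,0,-15,0,0,0,1],[0,0,-40,0,0,0,1],[0,0,-40,0,0,0,1],[-45,0,0,0,0,0,1],[-45,0,0,0,0,0,1]]]' | grep -E 'pos'
$J '[[[-45,0,0,0,0,0,1],[-45,0,0,0,0,0,1],[-40,0,0,0,0,0,1],[0,0,0,0,0,0,1],[0,0,0,0,0,0,1]]]' | grep -E 'pos|clock'
python3 - <<'E'
from h import *
print(rod())
for c in ['top','scene']:
    f=bot.grab_frame(c); names(f,['tote1','base_tote','wrench_mid','tray','tape_roll','spray_bottle','carton'])
    for d in bot.trace('tote1',f)[:3]:
        v,u=np.nonzero(d['region']); P=unproj(f,np.c_[u,v],.132)[:,:2].astype(np.float32); r=cv2.minAreaRect(P*1000); print(c,round(d['conf'],2),len(P),np.round(r[0],1),np.round(r[1],1),round(r[2],1))
E
```

```text
position: [0.6099, -0.0185, 0.1884]
force: [0.6, 0.3, 0.5]
grip_width: 0.0857
finger_force: 0.0
position: [0.6088, -0.1086, 0.2861]
clock: 62.8
position: [0.606, -0.239, 0.2842]
57.192934792926145
tote1 [ 0.6072 -0.0184  0.0837] 0.71
tote1 [ 0.6104 -0.0154  0.0533] 0.5
base_tote [ 0.6076 -0.0187  0.0114] 0.53
base_tote [ 0.7418 -0.0035 -0.0025] 0.19
wrench_mid [0.4419 0.3526 0.0152] 0.87
tray [ 0.4467  0.3533 -0.0034] 0.57
tape_roll [ 0.741  -0.0009 -0.0027] 0.64
spray_bottle [6.895e-01 3.156e-01 1.000e-04] 0.96
carton [ 0.7587 -0.2103 -0.0028] 0.88
top 0.87 1677 [611.3 -18. ] [121.6  64.4] 89.0
top 0.58 137 [604.4 149.2] [25.  27.9] 46.7
top 0.41 2258 [606.9  46.8] [ 79.2 273.2] 1.3
tote1 [ 0.6101 -0.0224  0.0465] 0.97
tote1 [ 0.6085 -0.0208  0.0851] 0.89
tote1 [0.4399 0.3536 0.0162] 0.47
base_tote [ 0.6092 -0.0168  0.0068] 0.8
wrench_mid [0.4427 0.3528 0.0189] 0.7
tray [0.4425 0.3497 0.0039] 0.74
tape_roll [ 7.352e-01 -3.500e-03 -3.000e-04] 0.79
spray_bottle [0.6837 0.3186 0.0014] 0.94
carton [ 7.593e-01 -2.094e-01 -3.000e-04] 0.9
carton [ 0.7363 -0.0027 -0.0024] 0.5
carton [6.842e-01 3.179e-01 3.000e-04] 0.46
carton [ 0.6149 -0.0185  0.0033] 0.28
scene 0.95 1894 [616.6  -6.5] [144.7  73.1] 89.3
scene 0.55 580 [655.4  23.3] [ 65.6 128.2] 25.6
```

Totes stand at about 10, 47 and 85 mm, aligned; nothing else moved.

```bash
python3 -c "
from workcell import bot
print(bot.job_done())"
```

```text
the job is handed in; nothing more can be done
None
```

The job is handed in with no verdict returned: the nut was tightened with the wrench to about 8 rad (judged from pad and rod movement in the images, since no hard stop was felt), the wrench is flat in its tray, and both loose totes are stacked end for end on the bottom one.

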